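Pack interlocking figure mounts into their transport case

TASK

Pack the grey, yellow and green mounts for the parade figure, upright, and every orange bracket lying on the bench into the blue and plywood transport case so that everything fits under the lid: the mounts overlap one another and go in only in one order, with the brackets last on top of them. Then set the lid on so that it sits fully down on the rim, and only after that turn both red turnbuttons all the way in over the lid. Leave the glue bottle, the paint tub and the white foam offcut where they are.

Things in the scene. Friction and masses are not known exactly. Their poses are not given: they have to be found in the camera images.
- case: open plywood case fixed to the bench; origin at the centre of its underside, z up, length along y. Outside 136 (x) by 212 (y) mm, rim 86 mm above the table; inside 120 by 196 mm, 80 mm deep, walls 8, floor 6 mm. A blue block 44 (x) by 34 (y) mm, 95 mm high, stands outside at each end. Packed mounts keep 8 to 10 mm of play along y, 6 mm along x; room under the seated lid reaches to 81 mm above the table
- place_a (a point): point in the case where the grey mount's listed point is when packed, first; axes as the case's. 66 mm above the table. (All three mounts packed the other way round, half a turn about the case's centre, fit as well)
- place_b (a point): point in the case where the yellow mount's listed point is when packed, second, with its overhang (-y) over the grey base and its axes as the case's. 66 mm above the table
- place_c (a point): point in the case where the green mount's listed point is when packed, third, its block on the grey base, its arms (+y) over the yellow plate either side of the grey post, its axes as the case's. 66 mm above the table; the posts' tops are then 78 mm above the table
- room_arms (a point): on the case's centre line, level with the top of the packed green arms (53 mm above the table). Brackets fit on either side, 38 mm to +x and to -x of this point; flat room there 37 mm (x) by 73 mm (y), walls and posts clear
- room_plate (a point): on the case's centre line, level with the top of the packed yellow plate (44 mm above the table). Brackets fit on either side, 38 mm to +x and to -x of this point; flat room there 43 mm (x) by 80 mm (y)
- lid_seat (a point): where the lid's listed point is when the lid is seated on the case: 107 mm above the table; axes as the case's
- mount_a_grip (a point): grey mount: base 114 (x) by 104 (y) by 18 mm high, at its centre a dark post 28 (x) by 20 (y) mm that rises to 72 mm above the underside. This point: on the post's axis, 60 mm above the underside. z up, y along the mount. 0.28 kg
- mount_b_grip (a point): yellow mount: foot 114 (x) by 83 (y) by 20 mm, on it a plate 114 (x) by 122 (y) by 18 mm, on that a dark post 28 (x) by 20 (y) mm with its top 72 mm above the underside. This point: on the post's axis, 60 mm above the underside. From it the foot spans y -30 to +53 mm, the plate y -69 to +53 mm (overhang on the -y side). z up. 0.32 kg
- mount_c_grip (a point): green mount: block 114 (x) by 36 (y) by 29 mm, a dark post 28 (x) by 20 (y) mm with its top 54 mm above the underside, two flat arms to +y, each 37 (x) by 73 (y) by 7.5 mm, 40 mm apart, undersides 21.5 mm up. This point: on the post's axis, 42 mm above the underside. From it the block spans y -22 to +14, the arms +14 to +87 mm. z up. 0.25 kg
- lid_grip (a point): loose plywood lid: plate 132 (x) by 208 (y) by 8 mm, under it a locating plug 114 by 190 by 5 mm (3 mm of play each way in the case), on it a black handle bar 14 (x) by 80 (y) by 26 mm. This point: centre of the handle bar, 26 mm above the plug's underside. z up, either way round fits. 0.35 kg
- button_l (a joint): red turnbutton on the block at the case's +y end: a bar on a vertical pivot. 0: bar crosswise, clear of the lid; grows counter-clockwise seen from above; 1.57: tip points inwards over the lid (stop at 1.6). Stays where left, friction about 0.06 N m. Starts between 0 and 0.2
- button_r (a joint): red turnbutton on the block at the case's -y end: a bar on a vertical pivot. 0: bar crosswise, clear of the lid; grows counter-clockwise seen from above; 1.57: tip points inwards over the lid (stop at 1.6). Stays where left, friction about 0.06 N m. Starts between 0 and 0.2
- button_l_grip (a point): on the pivot axis of the +y turnbutton, half-way up its finger rib, 110 mm above the table; turns with it. The bar runs along this frame's x, 42 mm from the pivot to its tip (-x side), 16 mm behind; 16 mm wide, 6 mm thick, underside 96 mm up (2 mm over the seated lid); the rib on it is 10 mm thick, 16 mm high, top 118 mm above the table
- button_r_grip (a point): on the pivot axis of the -y turnbutton, half-way up its finger rib, 110 mm above the table; turns with it. The bar runs along this frame's x, 42 mm from the pivot to its tip (+x side), 16 mm behind; 16 mm wide, 6 mm thick, underside 96 mm up (2 mm over the seated lid); the rib on it is 10 mm thick, 16 mm high, top 118 mm above the table
- glue: white glue bottle, 48 mm across, 170 mm high, standing; origin at the centre of its underside. Bystander.
- paint_tub: blue open paint tub, 90 mm across the rim, 90 mm high; origin at the centre of its underside. Bystander.
- foam_offcut: white foam offcut block 70 by 110 by 60 mm; origin at the centre of its underside. Bystander.
- bracket1_mid (a point): orange corner bracket (may be absent): a base 34 (x) by 28 (y) by 10 mm with an upright 12 (x) by 28 (y) mm on it, rising to 18 mm above the underside, its centre 8 mm to +x. This point is over the base's centre, 9 mm above the underside. 0.04 kg. A knock may tip it over; it may lie any way in the case that fits.
- bracket2_mid (a point): orange corner bracket (may be absent): a base 34 (x) by 28 (y) by 10 mm with an upright 12 (x) by 28 (y) mm on it, rising to 18 mm above the underside, its centre 8 mm to +x. This point is over the base's centre, 9 mm above the underside. 0.04 kg. A knock may tip it over; it may lie any way in the case that fits.
- bracket3_mid (a point): orange corner bracket (may be absent): a base 34 (x) by 28 (y) by 10 mm with an upright 12 (x) by 28 (y) mm on it, rising to 18 mm above the underside, its centre 8 mm to +x. This point is over the base's centre, 9 mm above the underside. 0.04 kg. A knock may tip it over; it may lie any way in the case that fits.
- bracket4_mid (a point): orange corner bracket (may be absent): a base 34 (x) by 28 (y) by 10 mm with an upright 12 (x) by 28 (y) mm on it, rising to 18 mm above the underside, its centre 8 mm to +x. This point is over the base's centre, 9 mm above the underside. 0.04 kg. A knock may tip it over; it may lie any way in the case that fits.
Mind the look-alikes: they are no part of the job. What is shaped like the part that bears bracket2_mid but black or purple is not meant.

How it is judged (in metres and radians):
On the way, in this order (a step that is already met when the one before it is completed fails the run):
1. all mounts and brackets are packed in the case and the lid sits down on the rim, with both turnbuttons still clear of it (x of mount_a_grip in the frame of case between -0.06 and 0.06 m and y of mount_a_grip in the frame of case between -0.098 and 0.098 m and z of mount_a_grip in the frame of case between 0.06 and 0.072 m and x of mount_b_grip in the frame of case between -0.06 and 0.06 m and y of mount_b_grip in the frame of case between -0.098 and 0.098 m and z of mount_b_grip in the frame of case between 0.06 and 0.072 m and x of mount_c_grip in the frame of case between -0.06 and 0.06 m and y of mount_c_grip in the frame of case between -0.098 and 0.098 m and z of mount_c_grip in the frame of case between 0.06 and 0.072 m and x of bracket1_mid in the frame of case between -0.06 and 0.06 m and y of bracket1_mid in the frame of case between -0.098 and 0.098 m and z of bracket1_mid in the frame of case between 0.01 and 0.082 m and x of bracket2_mid in the frame of case between -0.06 and 0.06 m and y of bracket2_mid in the frame of case between -0.098 and 0.098 m and z of bracket2_mid in the frame of case between 0.01 and 0.082 m and x of bracket3_mid in the frame of case between -0.06 and 0.06 m and y of bracket3_mid in the frame of case between -0.098 and 0.098 m and z of bracket3_mid in the frame of case between 0.01 and 0.082 m and x of bracket4_mid in the frame of case between -0.06 and 0.06 m and y of bracket4_mid in the frame of case between -0.098 and 0.098 m and z of bracket4_mid in the frame of case between 0.01 and 0.082 m and z of lid_grip in the frame of case between 0.104 and 0.11 m and angle between the z axis of lid_grip and the z axis of case, either way round below 0.03 rad and horizontal distance between lid_grip and case below 0.008 m and value of joint each of button_l, button_r below 0.5 rad), for 0.2 s.
2. both turnbuttons are turned in over the seated lid (z of lid_grip in the frame of case between 0.104 and 0.11 m and angle between the z axis of lid_grip and the z axis of case, either way round below 0.03 rad and horizontal distance between lid_grip and case below 0.008 m and value of joint each of button_l, button_r above 1.25 rad), for 0.2 s.
At the end, for the whole second after the job is handed in: all mounts (upright, at their proper depth to within 6 mm) and all brackets that are present lie inside the case, the lid sits on the rim (within 3 mm of its seated height, 8 mm of centre, level to 0.03 rad) at rest, and both turnbuttons read above 1.25 rad (all of step 2 and x of mount_a_grip in the frame of case between -0.06 and 0.06 m and y of mount_a_grip in the frame of case between -0.098 and 0.098 m and z of mount_a_grip in the frame of case between 0.06 and 0.072 m and x of mount_b_grip in the frame of case between -0.06 and 0.06 m and y of mount_b_grip in the frame of case between -0.098 and 0.098 m and z of mount_b_grip in the frame of case between 0.06 and 0.072 m and x of mount_c_grip in the frame of case between -0.06 and 0.06 m and y of mount_c_grip in the frame of case between -0.098 and 0.098 m and z of mount_c_grip in the frame of case between 0.06 and 0.072 m and x of bracket1_mid in the frame of case between -0.06 and 0.06 m and y of bracket1_mid in the frame of case between -0.098 and 0.098 m and z of bracket1_mid in the frame of case between 0.01 and 0.082 m and x of bracket2_mid in the frame of case between -0.06 and 0.06 m and y of bracket2_mid in the frame of case between -0.098 and 0.098 m and z of bracket2_mid in the frame of case between 0.01 and 0.082 m and x of bracket3_mid in the frame of case between -0.06 and 0.06 m and y of bracket3_mid in the frame of case between -0.098 and 0.098 m and z of bracket3_mid in the frame of case between 0.01 and 0.082 m and x of bracket4_mid in the frame of case between -0.06 and 0.06 m and y of bracket4_mid in the frame of case between -0.098 and 0.098 m and z of bracket4_mid in the frame of case between 0.01 and 0.082 m and linear speed of lid below 0.02 m/s); the robot touches nothing.
It fails at once if a bystander is displaced by more than 4 cm (distance of any of glue, paint_tub, foam_offcut from where it was at the start of the episode above 0.04 m).
Of bracket1, bracket2, bracket3, bracket4 only 2 to 4 are there at a start; the rules pass over those that are not, and their reading is None.
At some moment in a run one of bracket1, bracket2, bracket3, bracket4 may be knocked a few centimetres aside while the robot is not near it.
It also fails if it takes over 210 s, if anything falls off the work surface, if the arm or the gripper's body presses on something with over 40 N, if the wrist force passes 120 N, or if a joint passes its speed limit or range.

ROBOT

A 6-joint arm with a two-finger parallel gripper is mounted at the origin on the work surface. World frame = base frame: x ahead of the robot, y to its left, z up, the work surface at z = 0. Lengths are in mm, angles in rad, forces in N, time in s.
With the tool pointing down it reaches from about 375 to 825 mm from the base axis. Payload 5.5 kg.
Tool frame: the origin (TCP) lies at the very end of the fingers, on their centre line; the grasp point (between the pads) lies 19 mm behind it; z points along the fingers, y is the line along which they close (so a half turn about z gives the same grasp; the last joint's range is limited). The gripper opens to 85 mm and grips with 20 to 120 N. Pads are 22 mm wide; open, the fingers measure 114 mm over their backs; the gripper's body (76 mm by 85 mm) begins 54 mm behind the grasp point. The pads swing forward as they close: fully open they stand 13 mm farther back than shut.
Start: joints at [-1.133, 0.314, -0.047, 1.21, 0, 1.571], TCP at [254.365, -543.409, 231.299] pointing down, gripper open.
Joint ranges: [-2.67, 2.67], [-0.69, 1.73], [-1.03, 1.25], [-2.08, 2.16], [-1.42, 1.45], [-3.14, 3.14]. Speed limits (rad/s): [2.39, 2.39, 3.01, 3.14, 3.14, 3.14].

INTERFACE

Orientations are given as [roll, pitch, yaw] about the fixed x, y, z axes, in that order (R = Rz(yaw) Ry(pitch) Rx(roll)).
In Python, from rig import r gives the robot as it stands.
- The arm moves only by the tool step_arm, never from a script. Its argument "targets" is a list of rows, each an object with "dp": the shift along the tool's x, y, z in mm, a list of three; "rot": the turn, a rotation vector about the tool's x, y, z in degrees, a list of three; "fingers": the gripper's target within -1 to 1 (shut at 1, half-way at 0, fully open at -1). In form: [{"dp": [x, y, z], "rot": [rx, ry, rz], "fingers": fingers}, ...]. A call has 1 to 20 rows; each row is the pose to reach, as a shift and turn from the pose commanded when the call began, along the tool's axes at that moment; what a row does not reach only later rows make up. A row lasts 1/8 s, in which the tool goes at most 62.5 mm and 10.7 degrees, less where a joint would pass 70% of its speed; a pose out of reach is approached as far as the arm can. A call with a gripper value outside its range is refused whole. The fingers move at their own pace and stop on an object; "newtons" is the grip in N (left out, the last holds). Time passes only in rows, so rows that repeat a pose let the fingers close. It gives the time, the measured TCP pose, the force, the opening and the grip force at its end, in the units of the state.
- r.sense(): the state, without advancing time (a new reading comes with each control period).
- r.grab_frame(name): name is "scene" or "top"; returns a dict with "pixels" (384x512x3 uint8, red, green, blue), "mtx" (3x3 intrinsics, pixels), "k1" (the pictures are not rectified: a ray, as slopes to the right and down, at radius r is drawn at 1 + k1 r^2 times it, then the intrinsics apply), "R" (3x3) and "t" (3): a world point X has camera coordinates R X + t. Camera axes: x right, y down, z forward; pixel columns grow to the right and rows downward; lengths in mm; the calibration is good to about 2 mm. A picture is of the moment at which its call begins. There is no depth.
- r.close_job(): hands the job in; it is judged then, once.
The state is a dict: "time": time; "joint_pos": joint angles; "joint_velocities": joint speeds; "joint_efforts": joint torques, N m; "eef_pos": TCP position; "ee_rot": TCP orientation; "ft_force": force on the tool from outside, world axes, zero at the start; "torque": the same for the moment, N m; "gripper_width": finger opening in mm; "grasp_force": force on a finger pad.
Only numpy, scipy, OpenCV 4.12 (cv2) and the standard library are available. Lean on these libraries where they do the work, as an engineer would, in place of code of your own. Each camera call takes 0.05 s, during which the arm holds its last target. There are 200 camera calls.

## Working session

There is one attempt and no reset: what is moved stays moved. The work goes in short steps, Python scripts to look and compute and a tool call to move; the robot and the scene stay as the last step left them, time stands still between calls to the robot, and variables do not carry over. Pictures are saved under pics/ and viewed, at most 17 in all, crops included, and the job is handed in when it is done.

Besides the shell and the picture viewer there is one more tool, called after "Emit:" by a JSON object that holds its "api" and its "payload", one argument or row to a line. step_arm: Moves the arm, as the interface text tells. Its arguments: {"type":"object","properties":{"targets":{"type":"array"},"newtons":{"type":"number"}},"required":["targets"]}

```bash
ls; mkdir -p pics; cat > shot.py <<'E'
import sys,cv2,pickle
from rig import r
n=sys.argv[1]
for c in ("scene","top"):
    f=r.grab_frame(c); pickle.dump(f,open(f"pics/{c}_{n}.pkl","wb")); cv2.imwrite(f"pics/{c}_{n}.png",cv2.cvtColor(f["pixels"],cv2.COLOR_RGB2BGR))
    print(c,f["mtx"],f["k1"],f["R"],f["t"])
print(r.sense())
E
python3 shot.py 0; python3 -c "
import cv2;
for c in ('scene','top'):
  cv2.imwrite(f'pics/{c}_0b.png',cv2.resize(cv2.imread(f'pics/{c}_0.png'),(800,600),interpolation=cv2.INTER_CUBIC))"
```

```text
pics
scene [[455.0855539    0.         259.95332297]
 [  0.         455.0855539  191.61245386]
 [  0.           0.           1.        ]] -0.11996050206821204 [[-0.15809951  0.98730998 -0.01495163]
 [ 0.69937844  0.10127773 -0.70753984]
 [-0.69704687 -0.12231854 -0.70651527]] [  83.01919875 -316.18883963 1774.76069284]
top [[405.96019928   0.         253.02875347]
 [  0.         405.96019928 187.87972513]
 [  0.           0.           1.        ]] 0.020784898752012726 [[-0.00613585 -0.99947313  0.03187181]
 [-0.99376398  0.00254602 -0.111475  ]
 [ 0.11133512 -0.03235705 -0.99325602]] [-18.1466183  551.36825079 970.37401522]
{'time': 0.1, 'joint_pos': array([-1.13302226e+00,  3.14163567e-01, -4.79909924e-02,  1.21022217e+00,
        9.17038494e-06,  1.57076192e+00]), 'joint_velocities': array([-0.00024454, -0.00039573,  0.00204084,  0.00151067, -0.00104052,
        0.00029343]), 'joint_efforts': array([-1.04101469e-03, -5.40765703e+01,  3.40541840e+01,  1.11830846e-02,
        8.21248000e-05,  6.69662171e-06]), 'eef_pos': array([ 254.12929543, -542.92980736,  230.51062818]), 'ee_rot': array([-3.14001226e+00, -9.22474324e-06,  4.37808450e-01]), 'ft_force': array([-0.17251089,  0.03398181,  0.38513824]), 'torque': array([-0.03425284,  0.05597894, -0.03266432]), 'grasp_force': 0.0, 'gripper_width': 85.38709386481803}
```

View pics/scene_0b.png

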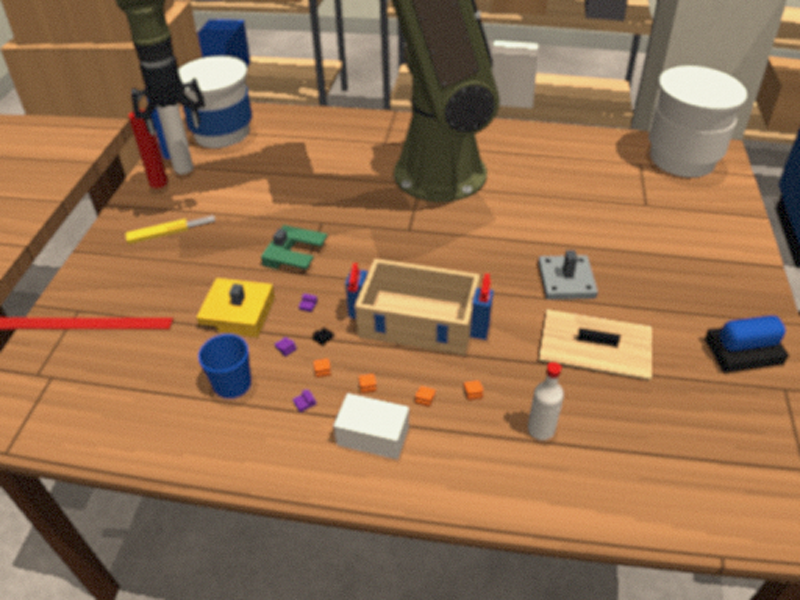

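View pics/top_0b.png

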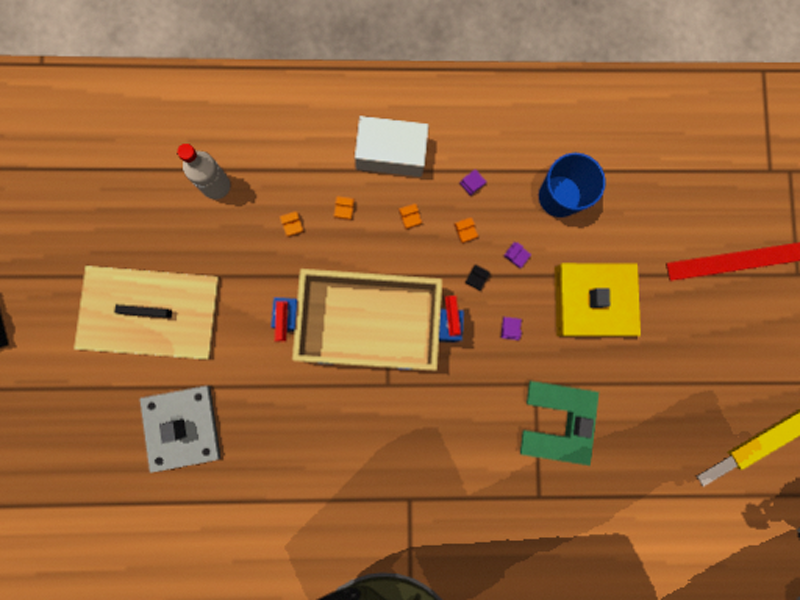

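Scene: four orange brackets at (292,224), (345,208), (411,216) and (467,230) in the enlarged top view. The case is at (368,320), grey (180,430), yellow (600,300), green (570,425) and the lid (147,312). Now measuring.

```bash
cat > vis.py <<'E'
import cv2,pickle,numpy as np
def load(c,n): return pickle.load(open(f"pics/{c}_{n}.pkl","rb"))
def rays(f,px):
    px=np.array(px,float).reshape(-1,1,2)
    K=f["mtx"]; u=cv2.undistortPoints(px,K,np.array([f["k1"],0,0,0,0.]))[:,0]
    d=np.c_[u,np.ones(len(u))]@f["R"]; C=-f["R"].T@f["t"]; return C,d
def plane(f,px,z):
    C,d=rays(f,px); return (C+d*((z-C[2])/d[:,2])[:,None])[:,:2]
def proj(f,X):
    X=np.atleast_2d(np.array(X,float)); p,_=cv2.projectPoints(X,cv2.Rodrigues(f["R"])[0],f["t"],f["mtx"],np.array([f["k1"],0,0,0,0.])); return p[:,0]
R={'orange':((5,180,120),(16,255,255)),'yellow':((22,170,60),(32,255,255)),'green':((60,80,30),(90,255,255)),'blue':((105,140,40),(122,255,255)),'red':((0,200,90),(3,255,255)),'grey':((0,0,95),(179,45,200)),'dark':((0,0,0),(179,60,70)),'wood':((15,60,120),(24,170,255))}
def blobs(f,col,mn=25):
    h=cv2.cvtColor(f["pixels"],cv2.COLOR_RGB2HSV); m=cv2.inRange(h,*map(np.array,R[col]))
    if col=='red': m|=cv2.inRange(h,np.array((176,200,90)),np.array((179,255,255)))
    cs,_=cv2.findContours(m,cv2.RETR_EXTERNAL,cv2.CHAIN_APPROX_NONE)
    return [c for c in cs if cv2.contourArea(c)>mn]
def rect(f,c,z):
    p=plane(f,c[:,0],z).astype(np.float32); return cv2.minAreaRect(p)
E
cat > m0.py <<'E'
from vis import *
Z=dict(orange=14,yellow=38,green=29,blue=95,red=110,grey=18,dark=40,wood=86)
f=load('top',0); print('cam',-f["R"].T@f["t"]); g=load('scene',0); print('cam',-g["R"].T@g["t"])
for col in Z:
    for c in blobs(f,col):
        x,y=c[:,0].mean(0)
        r=rect(f,c,Z[col]); print(col,(round(x),round(y)),np.round(r[0]),np.round(r[1]),round(r[2],1))
E
python3 m0.py
```

```text
cam [ 439.78185112   11.85759154 1025.87196964]
cam [1471.35234478  167.14334786 1031.42060542]
orange (121, 352) [163. 271.] [612. 141.] 89.2
orange (399, 340) [ 157. -341.] [149. 596.] 0.2
orange (352, 269) [ 351. -264.] [44. 35.] 81.6
orange (163, 284) [321. 175.] [170. 825.] 0.1
orange (437, 284) [ 322. -455.] [420. 169.] 89.8
orange (115, 220) [494. 298.] [602. 169.] 89.9
orange (380, 215) [ 497. -345.] [669. 171.] 90.0
orange (490, 172) [ 588. -620.] [ 18. 126.] 8.4
orange (269, 140) [670. -42.] [ 169. 1301.] 0.0
orange (502, 74) [ 844. -675.] [ 59. 168.] 89.9
orange (242, 76) [844. -12.] [ 171. 1260.] 0.1
orange (272, 41) [939. -78.] [  12. 1256.] 0.1
orange (13, 38) [938. 588.] [11. 62.] 1.1
yellow (491, 282) [ 322. -597.] [ 33. 128.] 29.1
yellow (384, 192) [ 542. -342.] [124. 114.] 89.7
green (360, 271) [ 350. -274.] [109. 111.] 80.5
blue (285, 210) [497. -99.] [30. 45.] 85.1
blue (185, 198) [516. 143.] [30. 44.] 89.8
blue (366, 118) [ 707. -288.] [ 87. 108.] 62.5
red (180, 206) [503. 147.] [15. 52.] 87.3
red (289, 202) [ 511. -100.] [57. 15.] 7.8
red (470, 167) [ 589. -520.] [ 26. 201.] 9.0
red (118, 97) [754. 290.] [21. 20.] 1.5
grey (459, 301) [ 273. -522.] [16. 61.] 28.9
grey (114, 274) [345. 315.] [113. 103.] 10.4
dark (218, 381) [107.  64.] [53. 17.] 88.9
dark (253, 372) [119. -18.] [134.  25.] 80.2
dark (114, 274) [346. 308.] [31. 21.] 21.7
dark (369, 272) [ 345. -299.] [ 7. 26.] 87.6
dark (91, 199) [524. 368.] [83. 11.] 84.9
dark (382, 192) [ 540. -335.] [32. 21.] 31.9
dark (305, 177) [ 576. -149.] [24. 30.] 62.7
dark (140, 116) [730. 258.] [50. 28.] 16.0
wood (235, 204) [508.  23.] [215. 139.] 85.8
wood (93, 200) [519. 346.] [195. 124.] 85.1
```

```bash
cat > m1.py <<'E'
from vis import *
f=load('top',0); g=load('scene',0)
R['orange']=((8,215,170),(14,255,255))
for c in blobs(f,'dark'):
    x,y=c[:,0].mean(0)
    for n,z,(a,b) in (('A',78-6,(114,274)),('B',72,(382,192)),('C',54,(369,272)),('lid',39,(91,199))):
        if abs(x-a)+abs(y-b)<4:
            P=plane(f,c[:,0],z); print(n,'top',P.min(0).round(),P.max(0).round(),'corners z',z,cv2.boxPoints(cv2.minAreaRect(P.astype(np.float32))).round().tolist())
for n,im in (('top',f),('scene',g)):
  for c in blobs(im,'orange',15):
    x,y=c[:,0].mean(0); r=rect(im,c,12)
    if max(r[1])<80: print(n,'or',(round(x),round(y)),np.round(r[0]),np.round(r[1]),round(r[2]))
for col,z in(('green',29),('yellow',38),('grey',18),('wood',86)):
  for c in blobs(f,col,300):
    e=cv2.approxPolyDP(c,3,True)[:,0]; print(col,[(tuple(map(int,p)),tuple(map(int,q))) for p,q in zip(e,plane(f,e,z))][:10])
def crop(im,x0,x1,y0,y1,s): return cv2.resize(im["pixels"][y0:y1,x0:x1,::-1],None,fx=s,fy=s,interpolation=cv2.INTER_CUBIC)
A=crop(g,215,325,160,228,7); cv2.imwrite('pics/cA.png',A)
B=np.hstack([crop(g,120,215,135,220,4),crop(g,340,420,155,240,4)]); cv2.imwrite('pics/cB.png',B)
E
python3 m1.py
```

```text
A top [334. 287.] [363. 313.] corners z 72 [[332.0, 302.0], [339.0, 283.0], [367.0, 294.0], [360.0, 313.0]]
C top [ 333. -299.] [ 359. -291.] corners z 54 [[333.0, -298.0], [359.0, -299.0], [359.0, -292.0], [334.0, -291.0]]
lid top [517. 327.] [532. 409.] corners z 39 [[515.0, 327.0], [526.0, 326.0], [533.0, 409.0], [523.0, 410.0]]
B top [ 526. -341.] [ 553. -317.] corners z 72 [[518.0, -323.0], [529.0, -341.0], [555.0, -324.0], [544.0, -307.0]]
green [((339, 245), (410, -230)), ((338, 258), (378, -226)), ((362, 261), (371, -285)), ((363, 275), (337, -286)), ((360, 280), (326, -278)), ((335, 276), (336, -218)), ((333, 289), (305, -212)), ((377, 296), (287, -318)), ((379, 273), (342, -325)), ((378, 280), (325, -322))]
yellow [((511, 263), (365, -645)), ((467, 289), (304, -534)), ((472, 298), (283, -544)), ((510, 279), (327, -640))]
yellow [((359, 169), (596, -283)), ((360, 214), (485, -282)), ((409, 214), (485, -402)), ((407, 169), (596, -403))]
grey [((131, 247), (408, 276)), ((90, 255), (390, 373)), ((96, 301), (282, 355)), ((139, 293), (299, 254))]
wood [((192, 172), (582, 123)), ((188, 231), (446, 130)), ((279, 236), (433, -77)), ((282, 178), (568, -86))]
wood [((54, 170), (587, 437)), ((47, 223), (466, 447)), ((132, 230), (449, 257)), ((139, 177), (571, 244))]
```

View pics/cA.png

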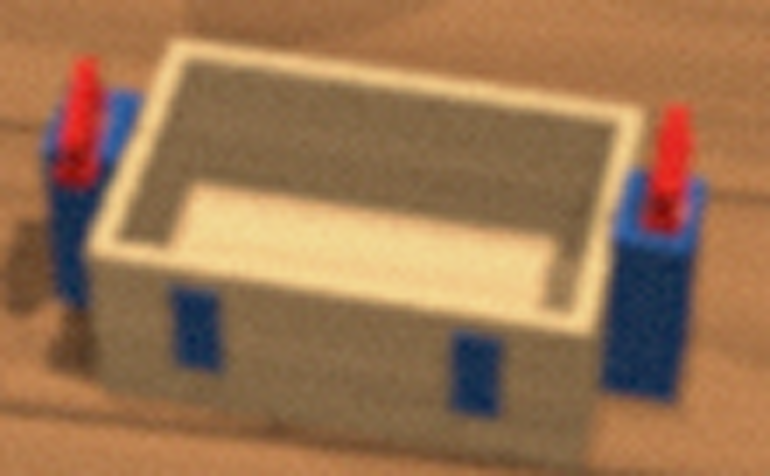

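View pics/cB.png

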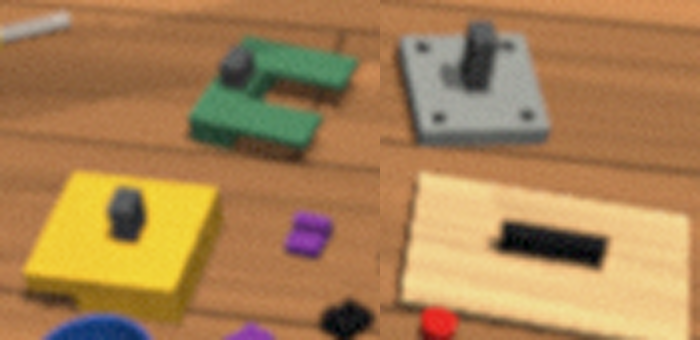

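The case rim corners in the crop are (175,40), (645,107), (595,332) and (90,250). The yellow mount's overhang faces left (world −y) and the green arms point to +y, so both match the case axes. Next I'll refine the measurements.

```bash
cat > m2.py <<'E'
from vis import *
f=load('top',0); g=load('scene',0)
c=np.array([(175,40),(645,107),(595,332),(90,250)])/7.+np.array([215-.5+.07,160-.5+.07])
P=plane(g,c,86); print('rim scene',P.round().tolist(),P.mean(0).round(1))
def yaw(r):
    a=r[2] if r[1][0]>r[1][1] else r[2]+90
    return a-90
for n,im in(('top',f),):
  for cc in blobs(im,'wood',300):
    r=rect(im,cc,86 if abs(cc[:,0].mean(0)[0]-235)<5 else 13); print(n,r,yaw(r))
h=cv2.cvtColor(f["pixels"],cv2.COLOR_RGB2HSV); print(h[138:146:2,187]); print(h[133:137,220]) ; print('bench',h[150,200:203])
def crop(im,x0,x1,y0,y1,s): return cv2.resize(im["pixels"][y0:y1,x0:x1,::-1],None,fx=s,fy=s,interpolation=cv2.INTER_CUBIC)
B=np.vstack([np.hstack([crop(f,85,145,240,305,5),crop(f,330,390,240,305,5)]),np.hstack([crop(f,355,415,165,220,5),crop(f,175,235,120,175,5)])]);cv2.imwrite('pics/cC.png',B)
E
python3 m2.py
```

```text
rim scene [[433.0, -78.0], [447.0, 133.0], [584.0, 125.0], [567.0, -88.0]] [507.6  22.9]
top ((508.0538330078125, 23.11798095703125), (214.67848205566406, 139.2619171142578), 85.79912567138672) -4.200874328613281
top ((525.5231323242188, 372.4071044921875), (210.0984344482422, 134.07720947265625), 85.09688568115234) -4.903114318847656
[[ 16 246 217]
 [ 15 247 198]
 [ 11 255 140]
 [ 16 249 217]]
[[ 16 249 218]
 [ 16 250 217]
 [ 16 248 218]
 [ 16 255 217]]
bench [[ 13 184 144]
 [ 13 180 143]
 [ 12 179 144]]
```

View pics/cC.png

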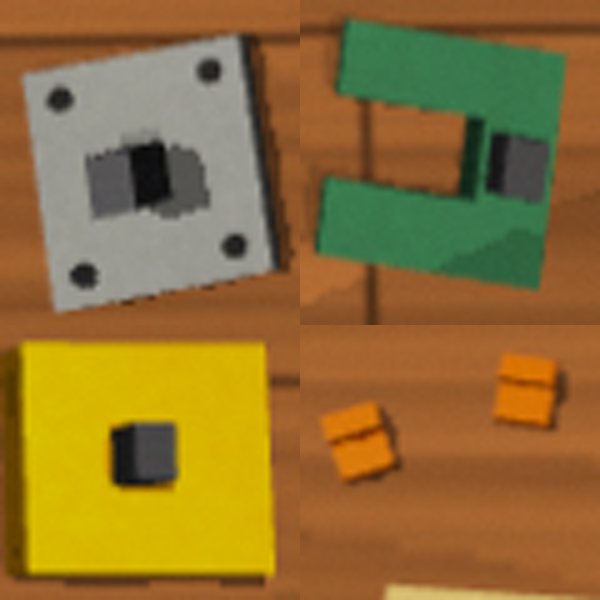

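The top faces of the posts are the lighter patches: grey at crop (111,181), green at (523,167) and yellow at (155,455). The case is at (507.8, 23), yaw −4.2°, and both views agree.

```bash
cat > plan.py <<'E'
import numpy as np
from scipy.spatial.transform import Rotation as Ro
from rig import r
C0=np.array([507.8,23.0]); TH=np.radians(-4.2)
def case(x,y): c,s=np.cos(TH),np.sin(TH); return C0+np.array([c*x-s*y,s*x+c*y])
def plan(*W):
    "W: (x,y,z,yawdeg) world targets, all relative to the present pose"
    s=r.sense(); R0=Ro.from_euler('xyz',s['ee_rot']); p=s['eef_pos']
    print('t',round(s['time'],1),'tcp',p.round(1),np.degrees(s['ee_rot']).round(1),'w',round(s['gripper_width'],1),'F',s['ft_force'].round(1))
    prev=np.zeros(3);pr=0
    for x,y,z,w in W:
        d=R0.inv().apply(np.array([x,y,z])-p); q=R0.inv()*Ro.from_euler('xyz',[np.pi,0,np.radians(w)]); v=q.as_rotvec(degrees=True)
        a=np.linalg.norm(d-prev); b=abs(v[2]-pr); prev=d;pr=v[2]
        print('dp',d.round(1).tolist(),'rot',v.round(1).tolist(),'rows>=',round(max(a/62.5,b/10.7),1))
E
python3 - <<'E'
from vis import *
from plan import *
f=load('top',0)
for n,p,z in(('A',(85+111/5-.4,240+181/5-.4),72),('C',(330+223/5-.4,240+167/5-.4),54),('B',(355+155/5-.4,165+26-.4),72)): print(n,plane(f,[p],z))
R['orange']=((14,225,100),(19,255,255))
for c in blobs(f,'orange',15):
    q=rect(f,c,13); print('or',c[:,0].mean(0).round(),np.round(q[0]),np.round(q[1]),round(q[2]))
plan((450,0,220,62),(345,315,180,100.5),(345,315,95,100.5))
E
```

```text
A [[346.22200252 314.96388719]]
C [[ 344.9293126 -305.959098 ]]
B [[ 539.36791506 -335.32744484]]
or [298. 146.] [ 658. -137.] [34. 28.] 17
or [186. 143.] [668. 147.] [34. 27.] 19
or [262. 137.] [682. -46.] [34. 28.] 15
or [220. 133.] [695.  62.] [27. 34.] 83
t 0.1 tcp [ 254.1 -542.9  230.5] [-179.9   -0.    25.1] w 85.4 F [-0.2  0.   0.4]
dp [407.6, -408.7, 11.2] rot [-0.1, -0.0, -36.9] rows>= 9.2
dp [446.0, -738.4, 51.7] rot [-0.1, -0.1, -75.4] rows>= 5.4
dp [446.0, -738.3, 136.7] rot [-0.1, -0.1, -75.4] rows>= 1.4
```

Emit:
{"api": "step_arm", "payload": {
  "targets": [
    {"dp": [408,-409,11],"rot": [0,0,-37],"fingers": -1},
    {"dp": [408,-409,11],"rot": [0,0,-37],"fingers": -1},
    {"dp": [408,-409,11],"rot": [0,0,-37],"fingers": -1},
    {"dp": [408,-409,11],"rot": [0,0,-37],"fingers": -1},
    {"dp": [408,-409,11],"rot": [0,0,-37],"fingers": -1},
    {"dp": [408,-409,11],"rot": [0,0,-37],"fingers": -1},
    {"dp": [408,-409,11],"rot": [0,0,-37],"fingers": -1},
    {"dp": [408,-409,11],"rot": [0,0,-37],"fingers": -1},
    {"dp": [408,-409,11],"rot": [0,0,-37],"fingers": -1},
    {"dp": [408,-409,11],"rot": [0,0,-37],"fingers": -1},
    {"dp": [446,-738,52],"rot": [0,0,-75.5],"fingers": -1},
    {"dp": [446,-738,52],"rot": [0,0,-75.5],"fingers": -1},
    {"dp": [446,-738,52],"rot": [0,0,-75.5],"fingers": -1},
    {"dp": [446,-738,52],"rot": [0,0,-75.5],"fingers": -1},
    {"dp": [446,-738,52],"rot": [0,0,-75.5],"fingers": -1},
    {"dp": [446,-738,52],"rot": [0,0,-75.5],"fingers": -1},
    {"dp": [446,-738,136],"rot": [0,0,-75.5],"fingers": -1},
    {"dp": [446,-738,136],"rot": [0,0,-75.5],"fingers": -1},
    {"dp": [446,-738,136],"rot": [0,0,-75.5],"fingers": -1}
  ]
}}

```text
time: 2.48
eef_pos: [344.3, 312.0, 93.5]
ee_rot: [-3.138, 0.003, 1.755]
ft_force: [0.2, -0.1, -0.1]
gripper_width: 85.4
grasp_force: 0.0
```

```bash
python3 -c "
from plan import *
a=case(0,-43.5)
plan((345.7,314.8,44,100.5),(345.7,314.8,185,100.5),(*a,185,85.8),(*a,80,85.8))"
```

```text
t 2.5 tcp [344.3 312.   93.5] [-179.8    0.2  100.5] w 85.4 F [ 0.2 -0.1 -0.1]
dp [2.6, 2.1, 49.5] rot [-0.2, 0.2, 0.0] rows>= 0.8
dp [2.2, 1.6, -91.5] rot [-0.2, 0.2, 0.0] rows>= 2.3
dp [-356.4, 96.5, -90.9] rot [-0.2, 0.2, 14.7] rows>= 5.9
dp [-356.1, 96.9, 14.1] rot [-0.2, 0.2, 14.7] rows>= 1.7
```

Emit:
{"api": "step_arm", "payload": {
  "targets": [
    {"dp": [2.6,2,49.5],"rot": [-0.2,0.2,0],"fingers": -1},
    {"dp": [2.6,2,49.5],"rot": [-0.2,0.2,0],"fingers": -1},
    {"dp": [2.6,2,49.5],"rot": [-0.2,0.2,0],"fingers": 1},
    {"dp": [2.6,2,49.5],"rot": [-0.2,0.2,0],"fingers": 1},
    {"dp": [2.6,2,49.5],"rot": [-0.2,0.2,0],"fingers": 1},
    {"dp": [2.6,2,49.5],"rot": [-0.2,0.2,0],"fingers": 1},
    {"dp": [2.6,2,49.5],"rot": [-0.2,0.2,0],"fingers": 1},
    {"dp": [2.6,2,49.5],"rot": [-0.2,0.2,0],"fingers": 1},
    {"dp": [2.6,2,49.5],"rot": [-0.2,0.2,0],"fingers": 1}
  ],
  "newtons": 60
}}

```text
time: 3.6
eef_pos: [347.3, 317.6, 47.1]
ee_rot: [3.137, -0.005, 1.756]
ft_force: [-2.1, -1.1, 9.5]
gripper_width: 27.2
grasp_force: 60.3
```

```bash
python3 -c "
from plan import *
a=case(0,-43.5)
plan((345.7,314.8,185,100.5),(*a,185,85.8),(*a,80,85.8))"
```

```text
t 3.6 tcp [347.3 317.6  47.1] [179.7  -0.3 100.6] w 27.2 F [-2.1 -1.1  9.5]
dp [-1.8, -1.4, -137.9] rot [0.3, -0.3, 0.1] rows>= 2.2
dp [-360.5, 93.2, -139.2] rot [0.2, -0.3, 14.8] rows>= 5.9
dp [-361.0, 92.7, -34.2] rot [0.2, -0.3, 14.8] rows>= 1.7
```

Emit:
{"api": "step_arm", "payload": {
  "targets": [
    {"dp": [0,0,-60],"rot": [0.3,-0.3,0],"fingers": 1},
    {"dp": [-2,-1,-138],"rot": [0.3,-0.3,0],"fingers": 1},
    {"dp": [-2,-1,-138],"rot": [0.3,-0.3,0],"fingers": 1},
    {"dp": [-358,93,-139],"rot": [0.2,-0.3,14.8],"fingers": 1},
    {"dp": [-358,93,-139],"rot": [0.2,-0.3,14.8],"fingers": 1},
    {"dp": [-358,93,-139],"rot": [0.2,-0.3,14.8],"fingers": 1},
    {"dp": [-358,93,-139],"rot": [0.2,-0.3,14.8],"fingers": 1},
    {"dp": [-358,93,-139],"rot": [0.2,-0.3,14.8],"fingers": 1},
    {"dp": [-358,93,-139],"rot": [0.2,-0.3,14.8],"fingers": 1},
    {"dp": [-358,93,-139],"rot": [0.2,-0.3,14.8],"fingers": 1},
    {"dp": [-358,93,-139],"rot": [0.2,-0.3,14.8],"fingers": 1},
    {"dp": [-358,93,-139],"rot": [0.2,-0.3,14.8],"fingers": 1},
    {"dp": [-358,93,-139],"rot": [0.2,-0.3,14.8],"fingers": 1}
  ]
}}

```text
time: 5.22
eef_pos: [503.3, -17.3, 183.8]
ee_rot: [-3.141, 0.001, 1.499]
ft_force: [0.0, -0.2, -2.1]
gripper_width: 26.7
grasp_force: 61.4
```

```bash
python3 shot.py 1 >/dev/null; python3 -c "
from plan import *
from vis import *
a=case(0,-41)
plan((*a,150,85.8),(*a,53,85.8))
f=load('top',1)
for c in blobs(f,'grey',300):
    z=r.sense()['eef_pos'][2]-47+18
    q=rect(f,c,z); print(z,q, case(0,-43.5))
cv2.imwrite('pics/c1.png',cv2.resize(f['pixels'][150:260,160:310,::-1],None,fx=5,fy=5))"
```

```text
t 5.3 tcp [503.5 -17.5 184. ] [-1.80e+02  1.00e-01  8.59e+01] w 26.9 F [-0.3  0.9 -2.8]
dp [-0.2, 1.3, 34.0] rot [-0.0, 0.1, 0.1] rows>= 0.5
dp [-0.1, 1.3, 131.0] rot [-0.0, 0.1, 0.1] rows>= 1.6
```

View pics/c1.png

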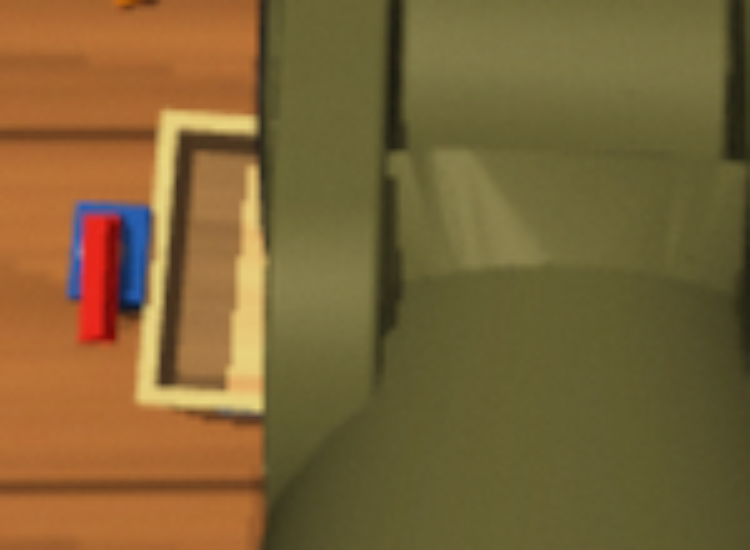

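The arm blocks the top view, so I'll descend and watch the force instead.

Emit:
{"api": "step_arm", "payload": {
  "targets": [
    {"dp": [0,1.3,40],"rot": [0,0.1,0.1],"fingers": 1},
    {"dp": [0,1.3,65],"rot": [0,0.1,0.1],"fingers": 1},
    {"dp": [0,1.3,75],"rot": [0,0.1,0.1],"fingers": 1},
    {"dp": [0,1.3,85],"rot": [0,0.1,0.1],"fingers": 1},
    {"dp": [0,1.3,92],"rot": [0,0.1,0.1],"fingers": 1},
    {"dp": [0,1.3,92],"rot": [0,0.1,0.1],"fingers": 1}
  ]
}}

```text
time: 6.08
eef_pos: [505.0, -18.6, 91.9]
ee_rot: [-3.141, -0.0, 1.495]
ft_force: [-0.7, -0.4, -3.2]
gripper_width: 26.5
grasp_force: 61.3
```

Emit:
{"api": "step_arm", "payload": {
  "targets": [
    {"dp": [0,0,20],"rot": [0,0,0],"fingers": 1},
    {"dp": [0,0,34],"rot": [0,0,0],"fingers": 1},
    {"dp": [0,0,38],"rot": [0,0,0],"fingers": 1},
    {"dp": [0,0,38],"rot": [0,0,0],"fingers": 1}
  ]
}}

```text
time: 6.58
eef_pos: [505.1, -18.6, 54.1]
ee_rot: [-3.141, -0.0, 1.495]
ft_force: [-0.6, 0.3, -2.9]
gripper_width: 27.1
grasp_force: 61.4
```

Emit:
{"api": "step_arm", "payload": {
  "targets": [
    {"dp": [0,0,1],"rot": [0,0,0],"fingers": 0},
    {"dp": [0,0,1],"rot": [0,0,0],"fingers": 0},
    {"dp": [0,0,1],"rot": [0,0,0],"fingers": 0},
    {"dp": [0,0,-60],"rot": [0,0,0],"fingers": 0},
    {"dp": [0,0,-110],"rot": [0,0,0],"fingers": -1},
    {"dp": [0,0,-110],"rot": [0,0,0],"fingers": -1}
  ]
}}

```text
time: 7.32
eef_pos: [508.4, -18.8, 168.3]
ee_rot: [3.134, -0.001, 1.495]
ft_force: [0.3, 0.3, 0.3]
gripper_width: 77.1
grasp_force: 0.0
```

```bash
python3 -c "
from plan import *
plan((540,-335,160,90),(540,-335,105,90),(540,-335,46,90))"
```

```text
t 7.3 tcp [508.4 -18.8 168.3] [179.5  -0.   85.7] w 77.1 F [0.3 0.3 0.3]
dp [-312.9, 55.3, 8.6] rot [0.5, -0.0, -4.3] rows>= 5.1
dp [-313.0, 54.8, 63.6] rot [0.5, -0.0, -4.3] rows>= 0.9
dp [-313.0, 54.3, 122.6] rot [0.5, -0.0, -4.3] rows>= 0.9
```

Emit:
{"api": "step_arm", "payload": {
  "targets": [
    {"dp": [-313,58,5],"rot": [0,0,-4.3],"fingers": -1},
    {"dp": [-313,58,5],"rot": [0,0,-4.3],"fingers": -1},
    {"dp": [-313,58,5],"rot": [0,0,-4.3],"fingers": -1},
    {"dp": [-313,58,5],"rot": [0,0,-4.3],"fingers": -1},
    {"dp": [-313,58,5],"rot": [0,0,-4.3],"fingers": -1},
    {"dp": [-313,58,5],"rot": [0,0,-4.3],"fingers": -1},
    {"dp": [-313,58,60],"rot": [0,0,-4.3],"fingers": -1},
    {"dp": [-313,58,60],"rot": [0,0,-4.3],"fingers": -1},
    {"dp": [-313,58,60],"rot": [0,0,-4.3],"fingers": -1},
    {"dp": [-313,58,60],"rot": [0,0,-4.3],"fingers": -1},
    {"dp": [-313,58,60],"rot": [0,0,-4.3],"fingers": -1}
  ]
}}

```text
time: 8.7
eef_pos: [540.3, -335.4, 105.5]
ee_rot: [3.14, 0.001, 1.571]
ft_force: [-0.2, -0.4, 0.0]
gripper_width: 85.7
grasp_force: 0.0
```

```bash
python3 shot.py 2 >/dev/null; python3 -c "
from plan import *
from vis import *
plan((540,-335,46,90))
f=load('top',2)
for c in blobs(f,'grey',300): print(rect(f,c,24))
cv2.imwrite('pics/c2.png',np.hstack([cv2.resize(f['pixels'][155:255,165:305,::-1],None,fx=4,fy=4),cv2.resize(load('scene',2)['pixels'][155:255,205:265,::-1],None,fx=4,fy=4)]))
q=lambda x,y,z:proj(f,[*case(x,y),z])[0]
print('floor corners',[q(x,y,6) for x,y in((60,98),(-60,98),(-60,-98),(60,-98))])"
```

```text
t 8.8 tcp [ 539.9 -335.3  104.9] [179.9   0.   90. ] w 85.7 F [-0.3  0.1  0.1]
dp [0.3, 0.1, 58.9] rot [0.1, 0.0, -0.0] rows>= 0.9
((504.9394836425781, -21.67374038696289), (102.90177917480469, 112.61339569091797), 85.2947006225586)
floor corners [array([198.42653897, 179.85923058]), array([194.44375439, 227.54265653]), array([272.87608704, 232.84921292]), array([275.78381832, 185.32851957])]
```

View pics/c2.png

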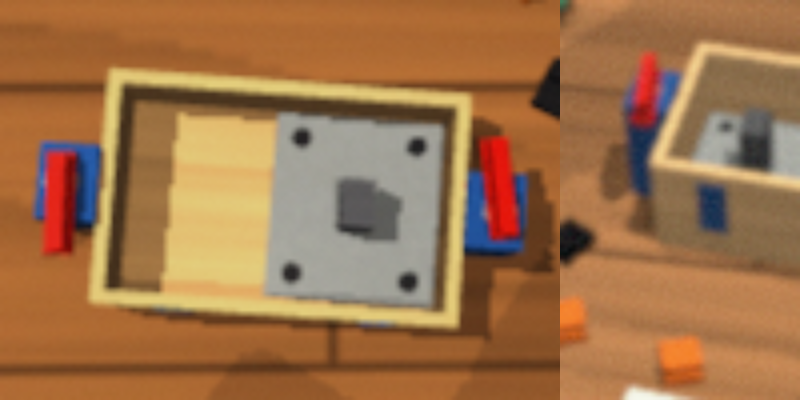

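Grey is seated at about case y −45, flat and square. Next, grasp yellow.

Emit:
{"api": "step_arm", "payload": {
  "targets": [
    {"dp": [0,0,58],"rot": [0,0,0],"fingers": -1},
    {"dp": [0,0,58],"rot": [0,0,0],"fingers": -1},
    {"dp": [0,0,58],"rot": [0,0,0],"fingers": -1},
    {"dp": [0,0,58],"rot": [0,0,0],"fingers": 1},
    {"dp": [0,0,58],"rot": [0,0,0],"fingers": 1},
    {"dp": [0,0,58],"rot": [0,0,0],"fingers": 1},
    {"dp": [0,0,58],"rot": [0,0,0],"fingers": 1},
    {"dp": [0,0,58],"rot": [0,0,0],"fingers": 1},
    {"dp": [0,0,58],"rot": [0,0,0],"fingers": 1},
    {"dp": [0,0,58],"rot": [0,0,0],"fingers": 1}
  ]
}}

```text
time: 10.05
eef_pos: [540.2, -335.5, 46.9]
ee_rot: [3.14, 0.001, 1.571]
ft_force: [0.6, 1.0, 6.2]
gripper_width: 27.3
grasp_force: 60.8
```

```bash
python3 -c "
from plan import *
a=case(0,42.5)
plan((540,-335,185,90),(*a,185,85.8),(*a,100,85.8))"
```

```text
t 10.1 tcp [ 540.2 -335.5   46.9] [179.9   0.   90. ] w 27.3 F [0.6 1.  6.2]
dp [0.4, 0.0, -138.1] rot [0.1, 0.0, -0.0] rows>= 2.2
dp [400.8, -29.1, -138.4] rot [0.1, 0.0, 4.2] rows>= 6.4
dp [400.8, -29.3, -53.4] rot [0.1, 0.0, 4.2] rows>= 1.4
```

Emit:
{"api": "step_arm", "payload": {
  "targets": [
    {"dp": [0,0,-60],"rot": [0,0,0],"fingers": 1},
    {"dp": [0,0,-138],"rot": [0,0,0],"fingers": 1},
    {"dp": [0,0,-138],"rot": [0,0,0],"fingers": 1},
    {"dp": [401,-29,-138],"rot": [0,0,4.2],"fingers": 1},
    {"dp": [401,-29,-138],"rot": [0,0,4.2],"fingers": 1},
    {"dp": [401,-29,-138],"rot": [0,0,4.2],"fingers": 1},
    {"dp": [401,-29,-138],"rot": [0,0,4.2],"fingers": 1},
    {"dp": [401,-29,-138],"rot": [0,0,4.2],"fingers": 1},
    {"dp": [401,-29,-138],"rot": [0,0,4.2],"fingers": 1},
    {"dp": [401,-29,-138],"rot": [0,0,4.2],"fingers": 1},
    {"dp": [401,-29,-138],"rot": [0,0,4.2],"fingers": 1},
    {"dp": [401,-29,-138],"rot": [0,0,4.2],"fingers": 1},
    {"dp": [401,-29,-138],"rot": [0,0,4.2],"fingers": 1}
  ]
}}

```text
time: 11.68
eef_pos: [510.1, 64.8, 183.4]
ee_rot: [-3.14, 0.0, 1.496]
ft_force: [1.3, 0.2, -2.6]
gripper_width: 26.7
grasp_force: 60.6
```

```bash
python3 -c "
from plan import *
a=case(0,42.5)
plan((*a,100,85.8),(*a,53,85.8))"
```

```text
t 11.7 tcp [510.1  64.8 183.4] [-179.9    0.    85.7] w 26.7 F [ 1.3  0.2 -2.6]
dp [0.6, 0.8, 83.4] rot [-0.1, 0.0, -0.1] rows>= 1.3
dp [0.6, 0.9, 130.4] rot [-0.1, 0.0, -0.1] rows>= 0.8
```

Emit:
{"api": "step_arm", "payload": {
  "targets": [
    {"dp": [0.5,0.8,40],"rot": [0,0,0],"fingers": 1},
    {"dp": [0.5,0.8,60],"rot": [0,0,0],"fingers": 1},
    {"dp": [0.5,0.8,75],"rot": [0,0,0],"fingers": 1},
    {"dp": [0.5,0.8,85],"rot": [0,0,0],"fingers": 1},
    {"dp": [0.5,0.8,95],"rot": [0,0,0],"fingers": 1},
    {"dp": [0.5,0.8,105],"rot": [0,0,0],"fingers": 1},
    {"dp": [0.5,0.8,110],"rot": [0,0,0],"fingers": 1},
    {"dp": [0.5,0.8,110],"rot": [0,0,0],"fingers": 1}
  ]
}}

```text
time: 12.68
eef_pos: [511.0, 66.4, 73.6]
ee_rot: [-3.141, -0.0, 1.497]
ft_force: [-0.8, 0.0, -3.0]
gripper_width: 27.0
grasp_force: 60.5
```

Emit:
{"api": "step_arm", "payload": {
  "targets": [
    {"dp": [-1,0,10],"rot": [0,0,0],"fingers": 1},
    {"dp": [-1,0,17],"rot": [0,0,0],"fingers": 1},
    {"dp": [-1,0,20],"rot": [0,0,0],"fingers": 1},
    {"dp": [-1,0,20],"rot": [0,0,0],"fingers": 1}
  ]
}}

```text
time: 13.18
eef_pos: [510.9, 65.3, 53.6]
ee_rot: [-3.141, -0.0, 1.497]
ft_force: [0.3, 0.5, -3.4]
gripper_width: 26.6
grasp_force: 60.7
```

Emit:
{"api": "step_arm", "payload": {
  "targets": [
    {"dp": [0,0,0.5],"rot": [0,0,0],"fingers": 0},
    {"dp": [0,0,0.5],"rot": [0,0,0],"fingers": 0},
    {"dp": [0,0,0.5],"rot": [0,0,0],"fingers": 0},
    {"dp": [0,0,-60],"rot": [0,0,0],"fingers": 0},
    {"dp": [0,0,-110],"rot": [0,0,0],"fingers": -1},
    {"dp": [0,0,-110],"rot": [0,0,0],"fingers": -1},
    {"dp": [0,0,-110],"rot": [0,0,0],"fingers": -1},
    {"dp": [0,0,-110],"rot": [0,0,0],"fingers": -1}
  ]
}}

```text
time: 14.18
eef_pos: [510.0, 65.2, 162.4]
ee_rot: [-3.139, 0.0, 1.497]
ft_force: [0.5, -0.4, 0.4]
gripper_width: 85.3
grasp_force: 0.0
```

```bash
python3 -c "
from plan import *
plan((344.5,-306,160,80.3),(344.5,-306,95,80.3))"
```

```text
t 14.2 tcp [510.   65.2 162.4] [-179.8    0.    85.8] w 85.3 F [ 0.5 -0.4  0.4]
dp [-382.3, -137.7, 2.9] rot [-0.2, 0.0, 5.5] rows>= 6.5
dp [-382.3, -137.6, 67.9] rot [-0.2, 0.0, 5.5] rows>= 1.0
```

Emit:
{"api": "step_arm", "payload": {
  "targets": [
    {"dp": [-382,-138,3],"rot": [0,0,5.5],"fingers": -1},
    {"dp": [-382,-138,3],"rot": [0,0,5.5],"fingers": -1},
    {"dp": [-382,-138,3],"rot": [0,0,5.5],"fingers": -1},
    {"dp": [-382,-138,3],"rot": [0,0,5.5],"fingers": -1},
    {"dp": [-382,-138,3],"rot": [0,0,5.5],"fingers": -1},
    {"dp": [-382,-138,3],"rot": [0,0,5.5],"fingers": -1},
    {"dp": [-382,-138,3],"rot": [0,0,5.5],"fingers": -1},
    {"dp": [-382,-138,68],"rot": [0,0,5.5],"fingers": -1},
    {"dp": [-382,-138,68],"rot": [0,0,5.5],"fingers": -1},
    {"dp": [-382,-138,68],"rot": [0,0,5.5],"fingers": -1},
    {"dp": [-382,-138,68],"rot": [0,0,5.5],"fingers": -1},
    {"dp": [-382,-138,68],"rot": [0,0,5.5],"fingers": -1}
  ]
}}

```text
time: 15.68
eef_pos: [346.6, -306.0, 97.3]
ee_rot: [3.14, 0.001, 1.402]
ft_force: [-0.1, -0.2, -0.3]
gripper_width: 85.6
grasp_force: 0.0
```

```bash
python3 shot.py 3 >/dev/null; python3 -c "
from plan import *
from vis import *
plan((344.5,-306,33,80.3))
f=load('top',3)
def cf(p): d=np.array(p)-C0; return np.round([np.cos(TH)*d[0]+np.sin(TH)*d[1],-np.sin(TH)*d[0]+np.cos(TH)*d[1]],1)
for c in blobs(f,'yellow',300): q=rect(f,c,44); print(q, cf(q[0]))
for c in blobs(f,'grey',100): q=rect(f,c,24); print('grey',q, cf(q[0]))
R['orange']=((14,225,100),(19,255,255))
for c in blobs(f,'orange',15):
    q=rect(f,c,13); print('or',np.round(q[0]),np.round(q[1]),round(q[2]))"
```

```text
t 15.8 tcp [ 346.2 -305.8   96.8] [179.9   0.   80.3] w 85.3 F [-0.8  0.2 -0. ]
dp [-0.4, -1.7, 63.8] rot [0.1, 0.0, 0.0] rows>= 1.0
((510.1736755371094, 52.3050651550293), (113.36837768554688, 116.209228515625), 85.85591125488281) [ 0.2 29.4]
grey ((503.4015197753906, -40.312164306640625), (66.03892517089844, 112.30618286132812), 84.93650817871094) [  0.3 -63.5]
or [ 658. -137.] [34. 28.] 17
or [668. 147.] [34. 26.] 19
or [682. -46.] [34. 28.] 15
or [695.  62.] [27. 34.] 83
```

Emit:
{"api": "step_arm", "payload": {
  "targets": [
    {"dp": [-0.4,-1.7,40],"rot": [0,0,0],"fingers": -1},
    {"dp": [-0.4,-1.7,64],"rot": [0,0,0],"fingers": -1},
    {"dp": [-0.4,-1.7,64],"rot": [0,0,0],"fingers": -1},
    {"dp": [-0.4,-1.7,64],"rot": [0,0,0],"fingers": 1},
    {"dp": [-0.4,-1.7,64],"rot": [0,0,0],"fingers": 1},
    {"dp": [-0.4,-1.7,64],"rot": [0,0,0],"fingers": 1},
    {"dp": [-0.4,-1.7,64],"rot": [0,0,0],"fingers": 1},
    {"dp": [-0.4,-1.7,64],"rot": [0,0,0],"fingers": 1},
    {"dp": [-0.4,-1.7,64],"rot": [0,0,0],"fingers": 1},
    {"dp": [-0.4,-1.7,64],"rot": [0,0,0],"fingers": 1}
  ]
}}

```text
time: 17.02
eef_pos: [344.5, -306.2, 32.8]
ee_rot: [3.14, 0.001, 1.401]
ft_force: [0.0, 0.2, 6.3]
gripper_width: 26.8
grasp_force: 60.4
```

```bash
python3 -c "
from plan import *
a=case(0,-72.4)
plan((344.5,-306,170,80.3),(*a,170,85.8),(*a,100,85.8))"
```

```text
t 17.0 tcp [ 344.5 -306.2   32.8] [179.9   0.   80.3] w 26.8 F [0.  0.2 6.3]
dp [0.1, 0.2, -137.2] rot [0.1, 0.0, -0.0] rows>= 2.2
dp [279.9, 112.6, -137.2] rot [0.1, 0.0, -5.5] rows>= 4.8
dp [279.9, 112.5, -67.2] rot [0.1, 0.0, -5.5] rows>= 1.1
```

Emit:
{"api": "step_arm", "payload": {
  "targets": [
    {"dp": [0,0,0],"rot": [0,0,0],"fingers": 1},
    {"dp": [0,0,-60],"rot": [0,0,0],"fingers": 1},
    {"dp": [0,0,-138],"rot": [0,0,0],"fingers": 1},
    {"dp": [0,0,-138],"rot": [0,0,0],"fingers": 1},
    {"dp": [280,112.5,-138],"rot": [0,0,-5.5],"fingers": 1},
    {"dp": [280,112.5,-138],"rot": [0,0,-5.5],"fingers": 1},
    {"dp": [280,112.5,-138],"rot": [0,0,-5.5],"fingers": 1},
    {"dp": [280,112.5,-138],"rot": [0,0,-5.5],"fingers": 1},
    {"dp": [280,112.5,-138],"rot": [0,0,-5.5],"fingers": 1},
    {"dp": [280,112.5,-138],"rot": [0,0,-5.5],"fingers": 1},
    {"dp": [280,112.5,-138],"rot": [0,0,-5.5],"fingers": 1},
    {"dp": [280,112.5,-138],"rot": [0,0,-5.5],"fingers": 1},
    {"dp": [280,112.5,-138],"rot": [0,0,-5.5],"fingers": 1}
  ],
  "newtons": 90
}}

```text
time: 18.65
eef_pos: [501.3, -49.6, 169.8]
ee_rot: [-3.141, -0.0, 1.495]
ft_force: [0.4, -0.3, -2.6]
gripper_width: 26.0
grasp_force: 90.3
```

```bash
python3 shot.py 4 >/dev/null; python3 -c "
from plan import *
from vis import *
a=case(0,-72.4)
plan((*a,100,85.8),(*a,57,85.8))
cv2.imwrite('pics/c4.png',cv2.resize(load('scene',4)['pixels'][110:230,180:330,::-1],None,fx=5,fy=5))"
```

```text
t 18.8 tcp [501.6 -49.4 169.9] [-180.    -0.    85.7] w 26.1 F [-0.3 -0.2 -3. ]
dp [0.2, 0.9, 69.9] rot [-0.0, -0.0, -0.1] rows>= 1.1
dp [0.2, 0.9, 112.9] rot [-0.0, -0.0, -0.1] rows>= 0.7
```

View pics/c4.png

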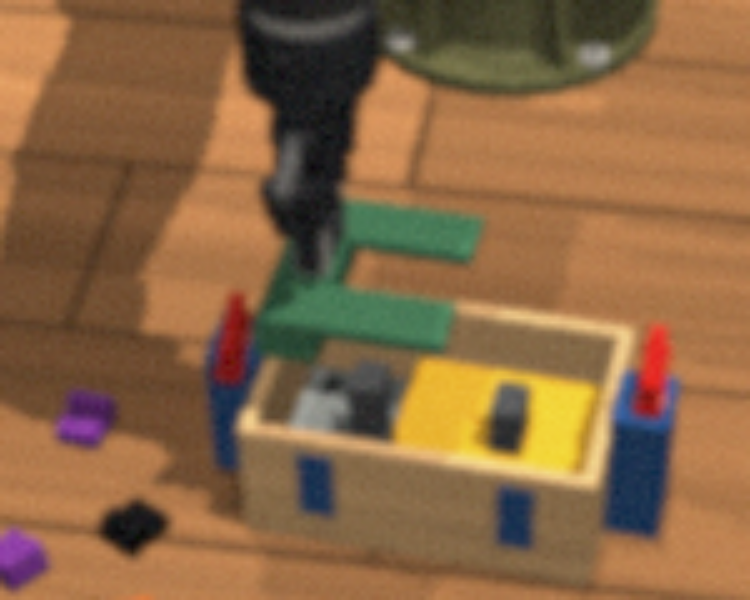

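The green mount hangs level over the case, with grey and yellow in place below it. Lowering.

Emit:
{"api": "step_arm", "payload": {
  "targets": [
    {"dp": [0,0.9,30],"rot": [0,0,0],"fingers": 1},
    {"dp": [0,0.9,50],"rot": [0,0,0],"fingers": 1},
    {"dp": [0,0.9,65],"rot": [0,0,0],"fingers": 1},
    {"dp": [0,0.9,75],"rot": [0,0,0],"fingers": 1},
    {"dp": [0,0.9,85],"rot": [0,0,0],"fingers": 1},
    {"dp": [0,0.9,95],"rot": [0,0,0],"fingers": 1},
    {"dp": [0,0.9,100],"rot": [0,0,0],"fingers": 1},
    {"dp": [0,0.9,100],"rot": [0,0,0],"fingers": 1}
  ]
}}

```text
time: 19.75
eef_pos: [502.4, -48.6, 69.6]
ee_rot: [-3.141, -0.0, 1.497]
ft_force: [0.2, 0.5, -2.4]
gripper_width: 26.2
grasp_force: 90.4
```

Emit:
{"api": "step_arm", "payload": {
  "targets": [
    {"dp": [0,0,8],"rot": [0,0,0],"fingers": 1},
    {"dp": [0,0,12.5],"rot": [0,0,0],"fingers": 1},
    {"dp": [0,0,12.5],"rot": [0,0,0],"fingers": 1},
    {"dp": [0,0,12.5],"rot": [0,0,0],"fingers": 0},
    {"dp": [0,0,12.5],"rot": [0,0,0],"fingers": 0},
    {"dp": [0,0,12.5],"rot": [0,0,0],"fingers": 0},
    {"dp": [0,0,-50],"rot": [0,0,0],"fingers": 0},
    {"dp": [0,0,-90],"rot": [0,0,0],"fingers": 0},
    {"dp": [0,0,-90],"rot": [0,0,0],"fingers": 0},
    {"dp": [0,0,-90],"rot": [0,0,0],"fingers": 0},
    {"dp": [0,0,-90],"rot": [0,0,0],"fingers": 0}
  ],
  "newtons": 40
}}

```text
time: 21.12
eef_pos: [501.7, -48.6, 158.5]
ee_rot: [-3.139, -0.0, 1.497]
ft_force: [-0.8, 0.0, -0.6]
gripper_width: 42.9
grasp_force: 0.0
```

```bash
python3 shot.py 5 >/dev/null; python3 -c "
from plan import *
from vis import *
plan((658,-137,110,17),(658,-137,60,17))
s=load('scene',5); R['orange']=((14,225,100),(19,255,255))
for c in blobs(s,'orange',15):
    q=rect(s,c,9); print('scene or',c[:,0].mean(0).round(),np.round(q[0]),np.round(q[1]),round(q[2]))
cv2.imwrite('pics/c5.png',cv2.resize(s['pixels'][155:275,180:330,::-1],None,fx=5,fy=5))"
```

```text
t 21.2 tcp [501.8 -48.6 158.6] [-179.9   -0.    85.8] w 43.0 F [0.7 0.4 1.1]
dp [-76.7, 162.4, 48.2] rot [-0.1, 0.1, 68.8] rows>= 6.4
dp [-76.8, 162.5, 98.2] rot [-0.1, 0.1, 68.8] rows>= 0.8
```

View pics/c5.png

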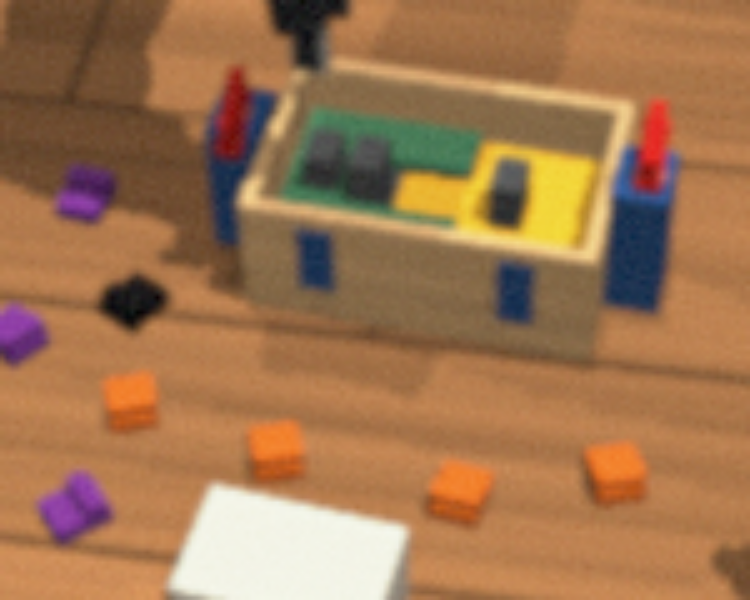

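All three mounts are down and interlocked, with their post tops level. The four brackets haven't moved. Now the first one.

Emit:
{"api": "step_arm", "payload": {
  "targets": [
    {"dp": [-77,162,48],"rot": [0,0,69],"fingers": -0.4},
    {"dp": [-77,162,48],"rot": [0,0,69],"fingers": -0.4},
    {"dp": [-77,162,48],"rot": [0,0,69],"fingers": -0.4},
    {"dp": [-77,162,48],"rot": [0,0,69],"fingers": -0.4},
    {"dp": [-77,162,48],"rot": [0,0,69],"fingers": -0.4},
    {"dp": [-77,162,48],"rot": [0,0,69],"fingers": -0.4},
    {"dp": [-77,162,48],"rot": [0,0,69],"fingers": -0.4},
    {"dp": [-77,162,98],"rot": [0,0,69],"fingers": -0.4},
    {"dp": [-77,162,98],"rot": [0,0,69],"fingers": -0.4},
    {"dp": [-77,162,98],"rot": [0,0,69],"fingers": -0.4},
    {"dp": [-77,162,98],"rot": [0,0,69],"fingers": -0.4},
    {"dp": [-77,162,98],"rot": [0,0,69],"fingers": -0.4}
  ]
}}

```text
time: 22.72
eef_pos: [659.6, -137.5, 63.3]
ee_rot: [3.141, -0.002, 0.293]
ft_force: [0.8, -0.8, 0.2]
gripper_width: 59.7
grasp_force: 0.0
```

```bash
python3 -c "
from plan import *
a=case(38,-21.5)
plan((658,-137,4,17),(658,-137,130,17),(*a,130,-4.2),(*a,58,-4.2))"
```

```text
t 22.7 tcp [ 659.6 -137.5   63.3] [ 1.80e+02 -1.00e-01  1.68e+01] w 59.7 F [ 0.8 -0.8  0.2]
dp [-1.5, -1.0, 59.3] rot [0.0, -0.1, -0.2] rows>= 0.9
dp [-1.3, -0.9, -66.7] rot [0.0, -0.1, -0.2] rows>= 2.0
dp [-71.1, -163.8, -66.9] rot [0.0, -0.1, 21.0] rows>= 2.8
dp [-71.2, -163.9, 5.1] rot [0.0, -0.1, 21.0] rows>= 1.2
```

Emit:
{"api": "step_arm", "payload": {
  "targets": [
    {"dp": [-1.5,-1,40],"rot": [0,0,0],"fingers": -0.4},
    {"dp": [-1.5,-1,59],"rot": [0,0,0],"fingers": -0.4},
    {"dp": [-1.5,-1,59],"rot": [0,0,0],"fingers": -0.4},
    {"dp": [-1.5,-1,59],"rot": [0,0,0],"fingers": 1},
    {"dp": [-1.5,-1,59],"rot": [0,0,0],"fingers": 1},
    {"dp": [-1.5,-1,59],"rot": [0,0,0],"fingers": 1},
    {"dp": [-1.5,-1,59],"rot": [0,0,0],"fingers": 1},
    {"dp": [-1.5,-1,59],"rot": [0,0,0],"fingers": 1},
    {"dp": [-1.5,-1,0],"rot": [0,0,0],"fingers": 1},
    {"dp": [-1.5,-1,-67],"rot": [0,0,0],"fingers": 1},
    {"dp": [-1.5,-1,-67],"rot": [0,0,0],"fingers": 1},
    {"dp": [-71,-164,-67],"rot": [0,0,21],"fingers": 1},
    {"dp": [-71,-164,-67],"rot": [0,0,21],"fingers": 1},
    {"dp": [-71,-164,-67],"rot": [0,0,21],"fingers": 1},
    {"dp": [-71,-164,-67],"rot": [0,0,21],"fingers": 1},
    {"dp": [-71,-164,-67],"rot": [0,0,21],"fingers": 1},
    {"dp": [-71,-164,-67],"rot": [0,0,21],"fingers": 1},
    {"dp": [-71,-164,-67],"rot": [0,0,21],"fingers": 1}
  ]
}}

```text
time: 24.98
eef_pos: [543.1, -20.0, 128.7]
ee_rot: [-3.125, 0.0, -0.046]
ft_force: [-1.2, 0.4, -1.7]
gripper_width: 26.7
grasp_force: 39.7
```

```bash
python3 -c "
from plan import *
a=case(38,-21.5); s=r.sense(); print(s['grasp_force'])
plan((*a,58,-4.2),(*a,130,-4.2),(682,-46,130,15),(682,-46,60,15))"
```

```text
39.73853945732117
t 25.0 tcp [543.1 -20.  128.7] [-179.     0.    -2.6] w 26.7 F [-1.2  0.4 -1.7]
dp [0.2, -17.6, 71.0] rot [-1.0, 0.0, 1.6] rows>= 1.2
dp [0.1, -18.8, -1.0] rot [-1.0, 0.0, 1.6] rows>= 1.2
dp [139.9, 19.6, -1.7] rot [-1.0, -0.1, -17.6] rows>= 2.3
dp [140.0, 20.8, 68.3] rot [-1.0, -0.1, -17.6] rows>= 1.1
```

Emit:
{"api": "step_arm", "payload": {
  "targets": [
    {"dp": [0,0,0],"rot": [0,0,0],"fingers": 1},
    {"dp": [0,0,0],"rot": [0,0,0],"fingers": 1},
    {"dp": [0,0,0],"rot": [0,0,0],"fingers": 1}
  ]
}}

```text
time: 25.35
eef_pos: [542.5, -19.5, 128.8]
ee_rot: [-3.125, 0.001, -0.045]
ft_force: [-0.1, -0.1, 0.2]
gripper_width: 26.7
grasp_force: 39.7
```

```bash
python3 -c "
from plan import *
a=case(38,-21.5); s=r.sense(); print(s['grasp_force'])
plan((*a,58,-4.2),(*a,130,-4.2),(682,-46,130,15),(682,-46,60,15))"
```

```text
39.73818361759186
t 25.4 tcp [542.5 -19.5 128.8] [-179.     0.    -2.6] w 26.7 F [-0.1 -0.1  0.2]
dp [0.9, -17.1, 71.1] rot [-1.0, 0.0, 1.6] rows>= 1.2
dp [0.8, -18.3, -0.9] rot [-1.0, 0.0, 1.6] rows>= 1.2
dp [140.6, 20.2, -1.6] rot [-1.0, -0.1, -17.6] rows>= 2.3
dp [140.6, 21.3, 68.4] rot [-1.0, -0.1, -17.6] rows>= 1.1
```

```bash
python3 -c "
from rig import r
s=r.sense(); print(s['joint_pos'].round(3), s['torque'].round(2))"
```

```text
[-0.046  0.271 -0.346  0.954  0.017  3.141] [-0.05  0.01 -0.09]
```

Joint 6 hit its limit (j6 = π + j1 − yaw), so I'll do the same place with yaw +180°.

Emit:
{"api": "step_arm", "payload": {
  "targets": [
    {"dp": [1,0,0],"rot": [1,0,-90],"fingers": 1},
    {"dp": [1,0,0],"rot": [0,0,-90],"fingers": 1},
    {"dp": [1,0,0],"rot": [0,0,-90],"fingers": 1},
    {"dp": [1,0,0],"rot": [0,0,-90],"fingers": 1},
    {"dp": [1,0,0],"rot": [0,0,-90],"fingers": 1},
    {"dp": [1,0,0],"rot": [0,0,-90],"fingers": 1},
    {"dp": [1,0,0],"rot": [0,0,-90],"fingers": 1},
    {"dp": [1,0,0],"rot": [0,0,-90],"fingers": 1},
    {"dp": [1,0,0],"rot": [0,0,-90],"fingers": 1},
    {"dp": [1,0,0],"rot": [0,0,-176],"fingers": 1},
    {"dp": [1,0,0],"rot": [0,0,-176],"fingers": 1},
    {"dp": [1,0,0],"rot": [0,0,-176],"fingers": 1},
    {"dp": [1,0,0],"rot": [0,0,-176],"fingers": 1},
    {"dp": [1,0,0],"rot": [0,0,-176],"fingers": 1},
    {"dp": [1,0,0],"rot": [0,0,-176],"fingers": 1},
    {"dp": [1,0,0],"rot": [0,0,-176],"fingers": 1},
    {"dp": [1,0,0],"rot": [0,0,-176],"fingers": 1},
    {"dp": [1,0,0],"rot": [0,0,-176],"fingers": 1},
    {"dp": [1,0,0],"rot": [0,0,-176],"fingers": 1}
  ]
}}

```text
time: 27.72
eef_pos: [543.4, -19.5, 128.9]
ee_rot: [3.125, -0.002, 3.024]
ft_force: [0.3, -0.1, -0.2]
gripper_width: 26.7
grasp_force: 39.7
```

```bash
python3 -c "
from plan import *
a=case(38,-21.5); s=r.sense(); print(s['joint_pos'][5],s['grasp_force'])
plan((*a,58,175.8),(*a,130,175.8),(682,-46,130,195),(682,-46,60,195))"
```

```text
0.07191845445909388 39.739240407943726
t 27.7 tcp [543.4 -19.5 128.9] [ 1.790e+02 -1.000e-01  1.732e+02] w 26.7 F [ 0.3 -0.1 -0.2]
dp [1.3, 17.0, 71.2] rot [1.0, -0.1, -2.6] rows>= 1.2
dp [1.5, 18.2, -0.8] rot [1.0, -0.1, -2.6] rows>= 1.2
dp [-140.7, -10.0, -1.5] rot [1.0, 0.1, -21.8] rows>= 2.3
dp [-140.8, -11.2, 68.5] rot [1.0, 0.1, -21.8] rows>= 1.1
```

Emit:
{"api": "step_arm", "payload": {
  "targets": [
    {"dp": [1.4,17,0],"rot": [1,0,-2.6],"fingers": 1},
    {"dp": [1.4,17,0],"rot": [1,0,-2.6],"fingers": 1},
    {"dp": [1.4,17,40],"rot": [1,0,-2.6],"fingers": 1},
    {"dp": [1.4,17,65],"rot": [1,0,-2.6],"fingers": 1},
    {"dp": [1.4,17,71],"rot": [1,0,-2.6],"fingers": 1},
    {"dp": [1.4,17,71],"rot": [1,0,-2.6],"fingers": 1},
    {"dp": [1.4,17,71],"rot": [1,0,-2.6],"fingers": 0},
    {"dp": [1.4,17,71],"rot": [1,0,-2.6],"fingers": 0},
    {"dp": [1.4,17,71],"rot": [1,0,-2.6],"fingers": 0},
    {"dp": [1.4,17,20],"rot": [1,0,-2.6],"fingers": 0},
    {"dp": [1.4,17,-5],"rot": [1,0,-2.6],"fingers": 0},
    {"dp": [-141,-10,-2],"rot": [1,0,-21.8],"fingers": -0.4},
    {"dp": [-141,-10,-2],"rot": [1,0,-21.8],"fingers": -0.4},
    {"dp": [-141,-10,-2],"rot": [1,0,-21.8],"fingers": -0.4},
    {"dp": [-141,-11,68],"rot": [1,0,-21.8],"fingers": -0.4},
    {"dp": [-141,-11,68],"rot": [1,0,-21.8],"fingers": -0.4},
    {"dp": [-141,-11,68],"rot": [1,0,-21.8],"fingers": -0.4},
    {"dp": [-141,-11,68],"rot": [1,0,-21.8],"fingers": -0.4}
  ]
}}

```text
time: 29.98
eef_pos: [683.7, -45.4, 63.1]
ee_rot: [-3.14, 0.005, -2.876]
ft_force: [0.4, 0.7, 0.2]
gripper_width: 59.8
grasp_force: 0.0
```

```bash
python3 shot.py 6 >/dev/null; python3 -c "
from plan import *
from vis import *
a=case(-38,-21.5)
plan((682,-46,4,195),(682,-46,135,195),(*a,135,175.8))
f=load('top',6); R['orange']=((14,225,100),(19,255,255))
for c in blobs(f,'orange',15):
    q=rect(f,c,13); print('or',np.round(q[0]),np.round(q[1]),round(q[2]),'case z62',rect(f,c,65)[0])
print('want',case(38,-21.5))
cv2.imwrite('pics/c6.png',cv2.resize(f['pixels'][100:260,160:310,::-1],None,fx=3.5,fy=3.5))"
```

```text
t 30.1 tcp [683.7 -45.4  62.9] [-179.9    0.3 -164.8] w 59.6 F [0.5 0.  0.3]
dp [2.1, 0.0, 58.9] rot [-0.1, 0.3, 0.2] rows>= 0.9
dp [1.5, -0.3, -72.1] rot [-0.1, 0.3, 0.2] rows>= 2.1
dp [194.4, 104.4, -73.2] rot [-0.1, 0.3, 19.4] rows>= 3.5
or [668. 147.] [33. 27.] 19 case z62 (656.1286010742188, 139.81700134277344)
or [694.  62.] [27. 34.] 82 case z62 (681.35888671875, 59.72584915161133)
want [544.1233289   -1.22531275]
```

View pics/c6.png

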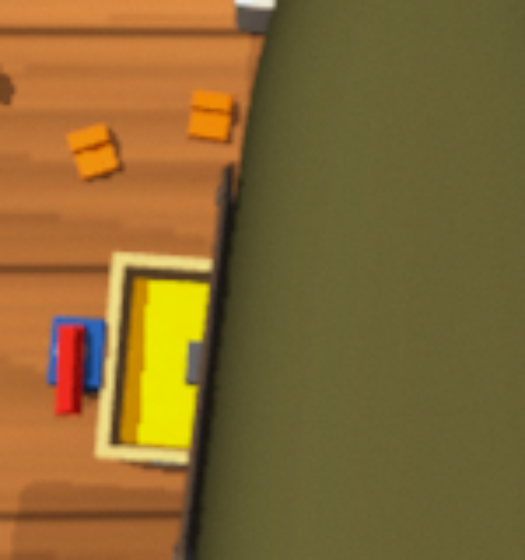

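The arm hides half the case; the two remaining brackets on the bench haven't moved. Continuing with this one.

Emit:
{"api": "step_arm", "payload": {
  "targets": [
    {"dp": [2,0,40],"rot": [0,0,0],"fingers": -0.4},
    {"dp": [2,0,59],"rot": [0,0,0],"fingers": -0.4},
    {"dp": [2,0,59],"rot": [0,0,0],"fingers": -0.4},
    {"dp": [2,0,59],"rot": [0,0,0],"fingers": 1},
    {"dp": [2,0,59],"rot": [0,0,0],"fingers": 1},
    {"dp": [2,0,59],"rot": [0,0,0],"fingers": 1},
    {"dp": [2,0,59],"rot": [0,0,0],"fingers": 1},
    {"dp": [2,0,59],"rot": [0,0,0],"fingers": 1},
    {"dp": [2,0,0],"rot": [0,0,0],"fingers": 1},
    {"dp": [2,0,-73],"rot": [0,0,0],"fingers": 1},
    {"dp": [2,0,-73],"rot": [0,0,0],"fingers": 1},
    {"dp": [194.5,104.5,-73],"rot": [0,0,19.5],"fingers": 1},
    {"dp": [194.5,104.5,-73],"rot": [0,0,19.5],"fingers": 1},
    {"dp": [194.5,104.5,-73],"rot": [0,0,19.5],"fingers": 1},
    {"dp": [194.5,104.5,-73],"rot": [0,0,19.5],"fingers": 1},
    {"dp": [194.5,104.5,-73],"rot": [0,0,19.5],"fingers": 1},
    {"dp": [194.5,104.5,-73],"rot": [0,0,19.5],"fingers": 1},
    {"dp": [194.5,104.5,-73],"rot": [0,0,19.5],"fingers": 1},
    {"dp": [194.5,104.5,-73],"rot": [0,0,19.5],"fingers": 1}
  ]
}}

```text
time: 32.45
eef_pos: [467.8, 4.2, 132.9]
ee_rot: [-3.141, 0.001, 3.067]
ft_force: [-0.3, 0.5, -0.7]
gripper_width: 26.4
grasp_force: 39.7
```

```bash
python3 -c "
from plan import *
a=case(-38,-21.5)
plan((*a,58,175.8),(*a,135,175.8),(694.5,62,135,173),(694.5,62,60,173))"
```

```text
t 32.5 tcp [467.8   4.2 132.9] [-1.800e+02  1.000e-01  1.757e+02] w 26.4 F [-0.3  0.5 -0.7]
dp [-0.5, 0.2, 74.9] rot [-0.0, 0.1, -0.1] rows>= 1.2
dp [-0.6, 0.2, -2.1] rot [-0.0, 0.1, -0.1] rows>= 1.2
dp [-221.8, 74.6, -1.8] rot [-0.0, 0.1, 2.7] rows>= 3.7
dp [-221.7, 74.6, 73.2] rot [-0.0, 0.1, 2.7] rows>= 1.2
```

Emit:
{"api": "step_arm", "payload": {
  "targets": [
    {"dp": [-0.5,0,40],"rot": [0,0,0],"fingers": 1},
    {"dp": [-0.5,0,68],"rot": [0,0,0],"fingers": 1},
    {"dp": [-0.5,0,75],"rot": [0,0,0],"fingers": 1},
    {"dp": [-0.5,0,75],"rot": [0,0,0],"fingers": 1},
    {"dp": [-0.5,0,75],"rot": [0,0,0],"fingers": 0},
    {"dp": [-0.5,0,75],"rot": [0,0,0],"fingers": 0},
    {"dp": [-0.5,0,75],"rot": [0,0,0],"fingers": 0},
    {"dp": [-0.5,0,20],"rot": [0,0,0],"fingers": 0},
    {"dp": [-0.5,0,-5],"rot": [0,0,0],"fingers": 0},
    {"dp": [-222,74.5,-2],"rot": [0,0,3],"fingers": -0.4},
    {"dp": [-222,74.5,-2],"rot": [0,0,3],"fingers": -0.4},
    {"dp": [-222,74.5,-2],"rot": [0,0,3],"fingers": -0.4},
    {"dp": [-222,74.5,-2],"rot": [0,0,3],"fingers": -0.4},
    {"dp": [-222,74.5,73],"rot": [0,0,3],"fingers": -0.4},
    {"dp": [-222,74.5,73],"rot": [0,0,3],"fingers": -0.4},
    {"dp": [-222,74.5,73],"rot": [0,0,3],"fingers": -0.4},
    {"dp": [-222,74.5,73],"rot": [0,0,3],"fingers": -0.4}
  ]
}}

```text
time: 34.58
eef_pos: [695.0, 62.0, 62.9]
ee_rot: [3.141, 0.004, 3.014]
ft_force: [0.3, 0.7, -0.2]
gripper_width: 59.5
grasp_force: 0.0
```

```bash
python3 shot.py 7 >/dev/null; python3 -c "
from plan import *
from vis import *
a=case(38,55)
plan((694.5,62,4,173),(694.5,62,135,173),(*a,135,175.8))
R['orange']=((14,225,100),(19,255,255))
for c0 in ('top','scene'):
  f=load(c0,7)
  for c in blobs(f,'orange',15):
    q=rect(f,c,13); print(c0,'or',c[:,0].mean(0).round(),np.round(q[0]),np.round(q[1]),round(q[2]),'case z62',rect(f,c,65)[0])
print('want',case(38,-21.5),case(-38,-21.5))"
```

```text
t 34.7 tcp [695.4  62.1  63.1] [180.    0.3 172.7] w 60.1 F [ 0.2  0.1 -0.5]
dp [1.2, -0.2, 59.1] rot [0.0, 0.3, -0.3] rows>= 0.9
dp [0.5, -0.1, -71.9] rot [0.0, 0.3, -0.3] rows>= 2.1
dp [145.7, -5.5, -72.6] rot [0.0, 0.3, -3.1] rows>= 2.3
want [544.1233289   -1.22531275] [468.32742863   4.34079023]
```

Emit:
{"api": "step_arm", "payload": {
  "targets": [
    {"dp": [1,0,40],"rot": [0,0,0],"fingers": -0.4},
    {"dp": [1,0,59],"rot": [0,0,0],"fingers": -0.4},
    {"dp": [1,0,59],"rot": [0,0,0],"fingers": -0.4},
    {"dp": [1,0,59],"rot": [0,0,0],"fingers": 1},
    {"dp": [1,0,59],"rot": [0,0,0],"fingers": 1},
    {"dp": [1,0,59],"rot": [0,0,0],"fingers": 1},
    {"dp": [1,0,59],"rot": [0,0,0],"fingers": 1},
    {"dp": [1,0,59],"rot": [0,0,0],"fingers": 1},
    {"dp": [1,0,0],"rot": [0,0,0],"fingers": 1},
    {"dp": [1,0,-72],"rot": [0,0,0],"fingers": 1},
    {"dp": [1,0,-72],"rot": [0,0,0],"fingers": 1},
    {"dp": [146,-5.5,-72],"rot": [0,0,-3],"fingers": 1},
    {"dp": [146,-5.5,-72],"rot": [0,0,-3],"fingers": 1},
    {"dp": [146,-5.5,-72],"rot": [0,0,-3],"fingers": 1},
    {"dp": [146,-5.5,-72],"rot": [0,0,-3],"fingers": 1},
    {"dp": [146,-5.5,-72],"rot": [0,0,-3],"fingers": 1},
    {"dp": [146,-5.5,-72],"rot": [0,0,-3],"fingers": 1}
  ]
}}

```text
time: 36.8
eef_pos: [549.7, 75.1, 132.1]
ee_rot: [-3.141, 0.002, 3.067]
ft_force: [-0.3, -0.5, -0.2]
gripper_width: 27.2
grasp_force: 39.7
```

```bash
python3 -c "
from plan import *
a=case(38,55)
plan((*a,49,175.8),(*a,135,175.8),(668,147,135,199),(668,147,60,199))"
```

```text
t 36.8 tcp [549.7  75.1 132.1] [-1.800e+02  1.000e-01  1.757e+02] w 27.2 F [-0.3 -0.5 -0.2]
dp [0.1, -0.0, 83.1] rot [-0.0, 0.1, -0.1] rows>= 1.3
dp [-0.1, -0.0, -2.9] rot [-0.0, 0.1, -0.1] rows>= 1.4
dp [-112.6, 80.6, -2.7] rot [-0.0, 0.1, -23.3] rows>= 2.2
dp [-112.5, 80.6, 72.3] rot [-0.0, 0.1, -23.3] rows>= 1.2
```

Emit:
{"api": "step_arm", "payload": {
  "targets": [
    {"dp": [0,0,40],"rot": [0,0,0],"fingers": 1},
    {"dp": [0,0,75],"rot": [0,0,0],"fingers": 1},
    {"dp": [0,0,83],"rot": [0,0,0],"fingers": 1},
    {"dp": [0,0,83],"rot": [0,0,0],"fingers": 1},
    {"dp": [0,0,83],"rot": [0,0,0],"fingers": 0},
    {"dp": [0,0,83],"rot": [0,0,0],"fingers": 0},
    {"dp": [0,0,83],"rot": [0,0,0],"fingers": 0},
    {"dp": [0,0,25],"rot": [0,0,0],"fingers": 0},
    {"dp": [0,0,-5],"rot": [0,0,0],"fingers": 0},
    {"dp": [-112.5,80.5,-3],"rot": [0,0,-23.3],"fingers": -0.4},
    {"dp": [-112.5,80.5,-3],"rot": [0,0,-23.3],"fingers": -0.4},
    {"dp": [-112.5,80.5,-3],"rot": [0,0,-23.3],"fingers": -0.4},
    {"dp": [-112.5,80.5,72],"rot": [0,0,-23.3],"fingers": -0.4},
    {"dp": [-112.5,80.5,72],"rot": [0,0,-23.3],"fingers": -0.4},
    {"dp": [-112.5,80.5,72],"rot": [0,0,-23.3],"fingers": -0.4},
    {"dp": [-112.5,80.5,72],"rot": [0,0,-23.3],"fingers": -0.4}
  ]
}}

```text
time: 38.8
eef_pos: [668.0, 147.0, 62.8]
ee_rot: [-3.14, 0.004, -2.81]
ft_force: [0.7, 0.1, 0.8]
gripper_width: 59.7
grasp_force: 0.0
```

```bash
python3 shot.py 8 >/dev/null; python3 -c "
from plan import *
from vis import *
a=case(-38,55)
plan((668,147,4,199),(668,147,135,199),(*a,135,175.8))
R['orange']=((8,225,100),(19,255,255))
for c0 in ('top','scene'):
  f=load(c0,8)
  for c in blobs(f,'orange',15):
    q=rect(f,c,13); 
    if q[1][0]<60: print(c0,'or',c[:,0].mean(0).round(),np.round(q[0]),np.round(q[1]),round(q[2]),'case z62',rect(f,c,65)[0])
s=np.vstack([load('scene',8)['pixels'][155:265,205:345,::-1],load('top',8)['pixels'][130:240,170:310,::-1]])
cv2.imwrite('pics/c8.png',cv2.resize(s,None,fx=2.7,fy=2.7,interpolation=cv2.INTER_CUBIC))"
```

```text
t 38.9 tcp [668.2 147.2  62.9] [-179.9    0.3 -161. ] w 59.8 F [ 1.  -0.1  0.7]
dp [0.6, 0.0, 58.9] rot [-0.1, 0.3, -0.0] rows>= 0.9
dp [-0.1, -0.2, -72.1] rot [-0.1, 0.3, -0.0] rows>= 2.1
dp [205.0, 0.3, -73.1] rot [-0.0, 0.3, 23.2] rows>= 3.3
top or [242. 221.] [472.   7.] [25. 32.] 90 case z62 (470.133544921875, 7.05546236038208)
top or [245. 190.] [548.  -1.] [25. 35.] 90 case z62 (542.4877319335938, -0.3086891174316406)
top or [213. 187.] [556.  79.] [35. 30.] 0 case z62 (549.8584594726562, 75.6895751953125)
```

View pics/c8.png

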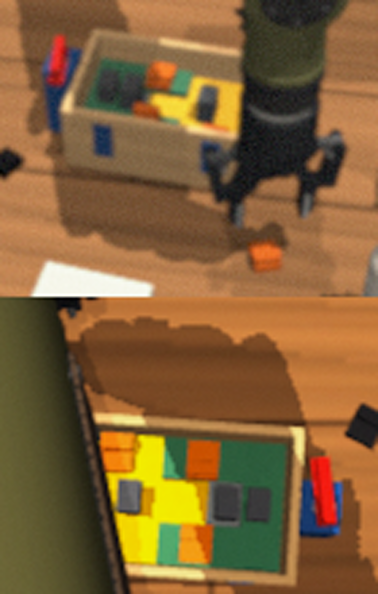

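The three packed brackets lie flat in their places. Now the last one.

Emit:
{"api": "step_arm", "payload": {
  "targets": [
    {"dp": [0.5,0,40],"rot": [0,0,0],"fingers": -0.4},
    {"dp": [0.5,0,59],"rot": [0,0,0],"fingers": -0.4},
    {"dp": [0.5,0,59],"rot": [0,0,0],"fingers": -0.4},
    {"dp": [0.5,0,59],"rot": [0,0,0],"fingers": 1},
    {"dp": [0.5,0,59],"rot": [0,0,0],"fingers": 1},
    {"dp": [0.5,0,59],"rot": [0,0,0],"fingers": 1},
    {"dp": [0.5,0,59],"rot": [0,0,0],"fingers": 1},
    {"dp": [0.5,0,59],"rot": [0,0,0],"fingers": 1},
    {"dp": [0.5,0,0],"rot": [0,0,0],"fingers": 1},
    {"dp": [0,0,-72],"rot": [0,0,0],"fingers": 1},
    {"dp": [0,0,-72],"rot": [0,0,0],"fingers": 1},
    {"dp": [205,0.3,-72],"rot": [0,0,23.2],"fingers": 1},
    {"dp": [205,0.3,-72],"rot": [0,0,23.2],"fingers": 1},
    {"dp": [205,0.3,-72],"rot": [0,0,23.2],"fingers": 1},
    {"dp": [205,0.3,-72],"rot": [0,0,23.2],"fingers": 1},
    {"dp": [205,0.3,-72],"rot": [0,0,23.2],"fingers": 1},
    {"dp": [205,0.3,-72],"rot": [0,0,23.2],"fingers": 1},
    {"dp": [205,0.3,-72],"rot": [0,0,23.2],"fingers": 1}
  ]
}}

```text
time: 41.15
eef_pos: [473.8, 80.9, 132.0]
ee_rot: [-3.141, 0.002, 3.069]
ft_force: [-0.6, 0.0, -1.3]
gripper_width: 26.9
grasp_force: 39.8
```

```bash
python3 -c "
from plan import *
a=case(-38,55)
plan((*a,49,175.8),(*a,135,175.8),(525,371,135,90),(525,371,70,85))"
```

```text
t 41.1 tcp [473.8  80.9 132. ] [-1.800e+02  1.000e-01  1.758e+02] w 26.9 F [-0.6  0.  -1.3]
dp [0.0, -0.2, 83.0] rot [-0.0, 0.1, 0.0] rows>= 1.3
dp [-0.1, -0.2, -3.0] rot [-0.0, 0.1, 0.0] rows>= 1.4
dp [-30.0, 293.1, -3.1] rot [0.1, 0.1, 85.8] rows>= 8.0
dp [-29.8, 293.1, 61.9] rot [0.1, 0.1, 90.8] rows>= 1.0
```

Emit:
{"api": "step_arm", "payload": {
  "targets": [
    {"dp": [0,0,40],"rot": [0,0,0],"fingers": 1},
    {"dp": [0,0,75],"rot": [0,0,0],"fingers": 1},
    {"dp": [0,0,83],"rot": [0,0,0],"fingers": 1},
    {"dp": [0,0,83],"rot": [0,0,0],"fingers": 1},
    {"dp": [0,0,83],"rot": [0,0,0],"fingers": 0},
    {"dp": [0,0,83],"rot": [0,0,0],"fingers": 0},
    {"dp": [0,0,83],"rot": [0,0,0],"fingers": 0},
    {"dp": [0,0,25],"rot": [0,0,0],"fingers": 0},
    {"dp": [0,0,-5],"rot": [0,0,0],"fingers": 0},
    {"dp": [-30,293,-3],"rot": [0,0,90.7],"fingers": 0},
    {"dp": [-30,293,-3],"rot": [0,0,90.7],"fingers": 0},
    {"dp": [-30,293,-3],"rot": [0,0,90.7],"fingers": 0},
    {"dp": [-30,293,-3],"rot": [0,0,90.7],"fingers": 0},
    {"dp": [-30,293,-3],"rot": [0,0,90.7],"fingers": 0},
    {"dp": [-30,293,-3],"rot": [0,0,90.7],"fingers": 0},
    {"dp": [-30,293,-3],"rot": [0,0,90.7],"fingers": 0},
    {"dp": [-30,293,-3],"rot": [0,0,90.7],"fingers": 0},
    {"dp": [-30,293,40],"rot": [0,0,90.7],"fingers": 0},
    {"dp": [-30,293,40],"rot": [0,0,90.7],"fingers": 0},
    {"dp": [-30,293,40],"rot": [0,0,90.7],"fingers": 0}
  ]
}}

```text
time: 43.65
eef_pos: [524.3, 370.6, 92.9]
ee_rot: [3.14, 0.0, 1.487]
ft_force: [-0.1, 0.6, 1.0]
gripper_width: 42.9
grasp_force: 0.0
```

```bash
python3 shot.py 9 >/dev/null; python3 -c "
from plan import *
from vis import *
plan((525,371,35,85.1))
g=load('scene',0)
print(plane(g,[(349.1,197.6),(416.6,207.6),(345.1,230.4)],13))
R['orange']=((8,225,100),(19,255,255))
f=load('top',9)
def cf(p): d=np.array(p)-C0; return np.round([np.cos(TH)*d[0]+np.sin(TH)*d[1],-np.sin(TH)*d[0]+np.cos(TH)*d[1]],1)
for c in blobs(f,'orange',15):
    q=rect(f,c,60)
    if max(q[1])<60: print('or',c[:,0].mean(0).round(),cf(q[0]),np.round(q[1]),round(q[2]))
cv2.imwrite('pics/c9.png',np.hstack([cv2.resize(f['pixels'][155:255,165:305,::-1],None,fx=3.5,fy=3.5),cv2.resize(load('scene',9)['pixels'][155:255,225:305,::-1],None,fx=3.5,fy=3.5)]))
"
```

```text
t 43.8 tcp [525.  371.2  93.7] [ 1.798e+02 -1.000e-01  8.520e+01] w 42.6 F [-0.9 -0.6  0.8]
dp [-0.2, -0.2, 58.7] rot [0.2, -0.1, 0.1] rows>= 0.9
[[452.78050398 271.04003392]
 [466.23046762 479.78862641]
 [589.27604557 262.42608688]]
or [242. 221.] [-36.2 -18.7] [24. 31.] 90
or [211. 219.] [-37.2  55.3] [29. 32.] 84
or [245. 190.] [ 35.6 -20.8] [24. 31.] 90
or [214. 187.] [38.8 53.7] [29. 34.] 90
```

View pics/c9.png

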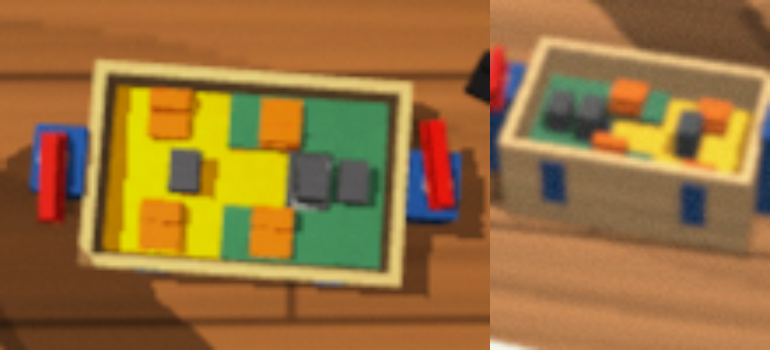

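All four brackets are flat inside, clear of the walls and posts. Grasping the lid next.

Emit:
{"api": "step_arm", "payload": {
  "targets": [
    {"dp": [0.5,1,50],"rot": [0,0,0],"fingers": 0},
    {"dp": [0.5,1,76],"rot": [0,0,0],"fingers": 0},
    {"dp": [0.5,1,76],"rot": [0,0,0],"fingers": 0},
    {"dp": [0.5,1,76],"rot": [0,0,0],"fingers": 0},
    {"dp": [0.5,1,76],"rot": [0,0,0],"fingers": 1},
    {"dp": [0.5,1,76],"rot": [0,0,0],"fingers": 1},
    {"dp": [0.5,1,76],"rot": [0,0,0],"fingers": 1},
    {"dp": [0.5,1,76],"rot": [0,0,0],"fingers": 1},
    {"dp": [0.5,1,76],"rot": [0,0,0],"fingers": 1},
    {"dp": [0.5,1,76],"rot": [0,0,0],"fingers": 1}
  ],
  "newtons": 90
}}

```text
time: 45.0
eef_pos: [526.3, 371.7, 18.0]
ee_rot: [3.138, -0.002, 1.486]
ft_force: [-0.4, -1.5, 6.8]
gripper_width: 12.1
grasp_force: 89.4
```

```bash
python3 -c "
from plan import *
a=case(0,0)
plan((526,371.7,155,85.1),(*a,155,85.8),(*a,105,85.8))"
```

```text
t 45.0 tcp [526.3 371.7  18. ] [ 1.798e+02 -1.000e-01  8.510e+01] w 12.1 F [-0.4 -1.5  6.8]
dp [0.2, 0.2, -137.0] rot [0.2, -0.1, 0.0] rows>= 2.2
dp [-348.8, 11.8, -137.6] rot [0.2, -0.1, -0.7] rows>= 5.6
dp [-348.9, 11.6, -87.6] rot [0.2, -0.1, -0.7] rows>= 0.8
```

Emit:
{"api": "step_arm", "payload": {
  "targets": [
    {"dp": [0,0,-40],"rot": [0.2,0,0],"fingers": 1},
    {"dp": [0,0,-100],"rot": [0.2,0,0],"fingers": 1},
    {"dp": [0,0,-138],"rot": [0.2,0,0],"fingers": 1},
    {"dp": [0,0,-138],"rot": [0.2,0,0],"fingers": 1},
    {"dp": [-50,2,-138],"rot": [0.2,0,-0.7],"fingers": 1},
    {"dp": [-100,4,-138],"rot": [0.2,0,-0.7],"fingers": 1},
    {"dp": [-150,5,-138],"rot": [0.2,0,-0.7],"fingers": 1},
    {"dp": [-200,7,-138],"rot": [0.2,0,-0.7],"fingers": 1},
    {"dp": [-250,9,-138],"rot": [0.2,0,-0.7],"fingers": 1},
    {"dp": [-300,10,-138],"rot": [0.2,0,-0.7],"fingers": 1},
    {"dp": [-330,11,-138],"rot": [0.2,0,-0.7],"fingers": 1},
    {"dp": [-349,12,-138],"rot": [0.2,0,-0.7],"fingers": 1},
    {"dp": [-349,12,-138],"rot": [0.2,0,-0.7],"fingers": 1},
    {"dp": [-349,12,-138],"rot": [0.2,0,-0.7],"fingers": 1},
    {"dp": [-349,12,-138],"rot": [0.2,0,-0.7],"fingers": 1}
  ]
}}

```text
time: 46.88
eef_pos: [507.3, 23.2, 154.0]
ee_rot: [-3.139, 0.0, 1.499]
ft_force: [0.6, -0.1, -2.7]
gripper_width: 12.4
grasp_force: 88.6
```

```bash
python3 shot.py 10 >/dev/null; python3 -c "
from plan import *
from vis import *
a=case(0,0)
plan((*a,110,85.8),(*a,99,85.8))
g=load('scene',10)
cv2.imwrite('pics/c10.png',cv2.resize(g['pixels'][125:235,200:340,::-1],None,fx=5,fy=5))
"
```

```text
t 47.0 tcp [507.3  23.1 154.1] [-179.9    0.    85.9] w 11.8 F [-0.2  0.3 -3.1]
dp [-0.0, 0.6, 44.1] rot [-0.1, 0.0, 0.1] rows>= 0.7
dp [-0.0, 0.6, 55.1] rot [-0.1, 0.0, 0.1] rows>= 0.2
```

View pics/c10.png

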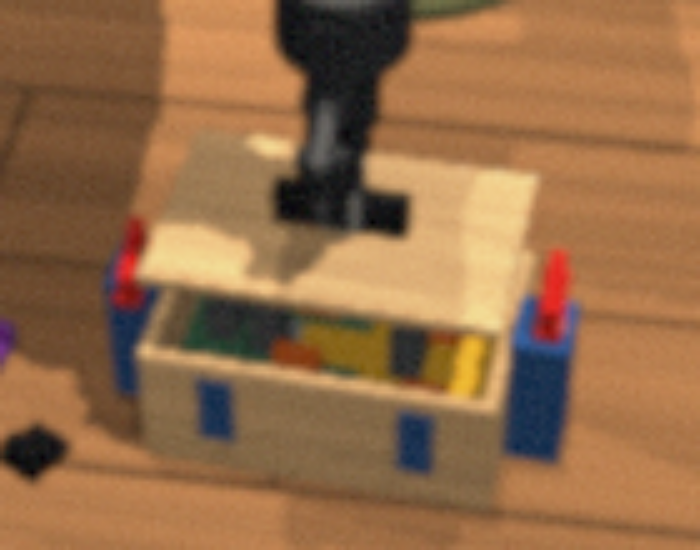

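The lid is level and aligned over the case, clear of both turnbuttons. Lowering.

Emit:
{"api": "step_arm", "payload": {
  "targets": [
    {"dp": [0,0.5,25],"rot": [0,0,0],"fingers": 1},
    {"dp": [0,0.5,40],"rot": [0,0,0],"fingers": 1},
    {"dp": [0,0.5,46],"rot": [0,0,0],"fingers": 1},
    {"dp": [0,0.5,51],"rot": [0,0,0],"fingers": 1},
    {"dp": [0,0.5,54],"rot": [0,0,0],"fingers": 1},
    {"dp": [0,0.5,55],"rot": [0,0,0],"fingers": 1},
    {"dp": [0,0.5,55],"rot": [0,0,0],"fingers": 1}
  ]
}}

```text
time: 47.85
eef_pos: [507.9, 22.1, 99.4]
ee_rot: [-3.14, 0.0, 1.498]
ft_force: [-0.1, -0.3, -3.3]
gripper_width: 12.1
grasp_force: 88.5
```

Emit:
{"api": "step_arm", "payload": {
  "targets": [
    {"dp": [0,0,1],"rot": [0,0,0],"fingers": 1},
    {"dp": [0,0,1],"rot": [0,0,0],"fingers": 1},
    {"dp": [0,0,0.5],"rot": [0,0,0],"fingers": 0},
    {"dp": [0,0,0.5],"rot": [0,0,0],"fingers": 0},
    {"dp": [0,0,0.5],"rot": [0,0,0],"fingers": 0},
    {"dp": [0,0,-40],"rot": [0,0,0],"fingers": 0},
    {"dp": [0,0,-90],"rot": [0,0,0],"fingers": 0},
    {"dp": [0,0,-90],"rot": [0,0,0],"fingers": 0},
    {"dp": [150,-200,-90],"rot": [0,0,0],"fingers": 0},
    {"dp": [150,-200,-90],"rot": [0,0,0],"fingers": 0},
    {"dp": [200,-100,-90],"rot": [0,0,0],"fingers": 0},
    {"dp": [200,-100,-90],"rot": [0,0,0],"fingers": 0},
    {"dp": [200,-100,-90],"rot": [0,0,0],"fingers": 0},
    {"dp": [200,-100,-90],"rot": [0,0,0],"fingers": 0},
    {"dp": [200,-100,-90],"rot": [0,0,0],"fingers": 0}
  ]
}}

```text
time: 49.72
eef_pos: [422.4, 227.6, 188.8]
ee_rot: [-3.139, 0.001, 1.496]
ft_force: [-0.2, 0.1, -0.4]
gripper_width: 43.0
grasp_force: 0.0
```

```bash
python3 shot.py 11 >/dev/null; python3 -c "
from plan import *
from vis import *
plan()
f=load('top',11);g=load('scene',11)
print(case(0,123),case(0,-123))
for z in (105,118):
  for c in blobs(f,'red',15):
    q=rect(f,c,z); print(z,np.round(q[0],1),np.round(q[1]),round(q[2],1))
for c in blobs(f,'wood',300):
    q=rect(f,c,94); print('wood',q)
cv2.imwrite('pics/c11.png',np.hstack([cv2.resize(f['pixels'][155:255,165:305,::-1],None,fx=3.5,fy=3.5,interpolation=2),cv2.resize(g['pixels'][155:255,225:310,::-1],None,fx=3.5,fy=3.5,interpolation=2)]))
"
```

```text
t 49.8 tcp [422.7 227.7 189.1] [-179.9    0.    85.7] w 42.7 F [-0.2 -0.7  0.6]
[516.80829825 145.6696807 ] [498.79170175 -99.6696807 ]
105 [503.5 148.2] [52. 16.] 0.8
105 [ 511.6 -100.7] [57. 15.] 7.2
105 [ 590.2 -522.5] [ 26. 202.] 8.8
105 [755.6 292. ] [23. 21.] 44.7
118 [502.6 146.3] [51. 15.] 0.8
118 [510.5 -99.1] [56. 15.] 7.2
118 [ 588.  -514.9] [ 26. 199.] 8.8
118 [751.1 288. ] [23. 21.] 44.7
wood ((507.16778564453125, 22.951065063476562), (214.02365112304688, 138.67337036132812), 85.79605102539062)
```

View pics/c11.png

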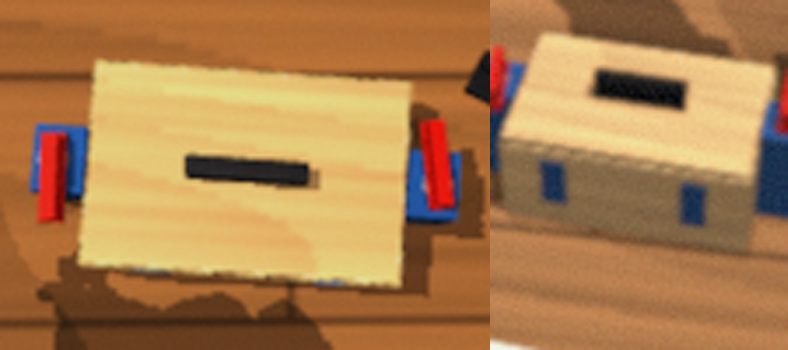

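The lid is seated square. The left button stands at about 0.09 rad and the right at about 0.2 rad. Now turning the left one.

```bash
python3 -c "
from plan import *
plan((516.5,146.2,160,180.8),(516.5,146.2,105,180.8))"
```

```text
t 49.8 tcp [422.7 227.7 189.1] [-179.9    0.    85.7] w 42.7 F [-0.2 -0.7  0.6]
dp [-74.2, 99.7, 29.0] rot [-0.1, -0.1, -95.1] rows>= 8.9
dp [-74.2, 99.8, 84.0] rot [-0.1, -0.1, -95.1] rows>= 0.9
```

Emit:
{"api": "step_arm", "payload": {
  "targets": [
    {"dp": [-74,100,29],"rot": [0,0,-95],"fingers": 0},
    {"dp": [-74,100,29],"rot": [0,0,-95],"fingers": 0},
    {"dp": [-74,100,29],"rot": [0,0,-95],"fingers": 0},
    {"dp": [-74,100,29],"rot": [0,0,-95],"fingers": 0},
    {"dp": [-74,100,29],"rot": [0,0,-95],"fingers": 0},
    {"dp": [-74,100,29],"rot": [0,0,-95],"fingers": 0},
    {"dp": [-74,100,29],"rot": [0,0,-95],"fingers": 0},
    {"dp": [-74,100,29],"rot": [0,0,-95],"fingers": 0},
    {"dp": [-74,100,29],"rot": [0,0,-95],"fingers": 0},
    {"dp": [-74,100,29],"rot": [0,0,-95],"fingers": 0},
    {"dp": [-74,100,29],"rot": [0,0,-95],"fingers": 0},
    {"dp": [-74,100,60],"rot": [0,0,-95],"fingers": 0},
    {"dp": [-74,100,60],"rot": [0,0,-95],"fingers": 0},
    {"dp": [-74,100,60],"rot": [0,0,-95],"fingers": 0},
    {"dp": [-74,100,60],"rot": [0,0,-95],"fingers": 0}
  ]
}}

```text
time: 51.7
eef_pos: [517.7, 148.0, 130.2]
ee_rot: [3.141, -0.0, -3.128]
ft_force: [0.4, 0.2, -0.2]
gripper_width: 42.4
grasp_force: 0.0
```

```bash
python3 -c "
from plan import *
plan((516.5,146.2,105,180.8),(516.5,146.2,105,266))"
```

```text
t 51.7 tcp [517.7 148.  130.2] [ 180.    -0.  -179.2] w 42.4 F [ 0.4  0.2 -0.2]
dp [1.2, -1.8, 25.2] rot [0.0, -0.0, -0.0] rows>= 0.4
dp [1.2, -1.8, 25.2] rot [0.0, -0.0, -85.2] rows>= 8.0
```

Emit:
{"api": "step_arm", "payload": {
  "targets": [
    {"dp": [1,-1.5,24],"rot": [0,0,0],"fingers": 0},
    {"dp": [1,-1.5,24],"rot": [0,0,0],"fingers": 0},
    {"dp": [1,-1.5,24],"rot": [0,0,0],"fingers": 1},
    {"dp": [1,-1.5,24],"rot": [0,0,0],"fingers": 1},
    {"dp": [1,-1.5,24],"rot": [0,0,0],"fingers": 1},
    {"dp": [1,-1.5,24],"rot": [0,0,0],"fingers": 1},
    {"dp": [1,-1.5,24],"rot": [0,0,0],"fingers": 1}
  ],
  "newtons": 30
}}

```text
time: 52.58
eef_pos: [516.6, 146.8, 106.2]
ee_rot: [3.141, -0.0, -3.127]
ft_force: [-1.3, 0.8, 5.8]
gripper_width: 8.8
grasp_force: 34.4
```

Centred on the rib with little side force. Turning.

Emit:
{"api": "step_arm", "payload": {
  "targets": [
    {"dp": [0,0,0],"rot": [0,0,-10],"fingers": 1},
    {"dp": [0,0,0],"rot": [0,0,-20],"fingers": 1},
    {"dp": [0,0,0],"rot": [0,0,-30],"fingers": 1},
    {"dp": [0,0,0],"rot": [0,0,-40],"fingers": 1},
    {"dp": [0,0,0],"rot": [0,0,-50],"fingers": 1},
    {"dp": [0,0,0],"rot": [0,0,-60],"fingers": 1},
    {"dp": [0,0,0],"rot": [0,0,-70],"fingers": 1},
    {"dp": [0,0,0],"rot": [0,0,-80],"fingers": 1},
    {"dp": [0,0,0],"rot": [0,0,-85],"fingers": 1},
    {"dp": [0,0,0],"rot": [0,0,-85],"fingers": 1}
  ]
}}

```text
time: 53.82
eef_pos: [517.3, 146.1, 106.3]
ee_rot: [-3.141, -0.001, -1.645]
ft_force: [1.4, -1.7, 5.2]
gripper_width: 8.8
grasp_force: 34.4
```

```bash
python3 -c "
from plan import *
plan((498,-100.5,160,187.2))"
```

```text
t 53.8 tcp [517.3 146.1 106.3] [-179.9   -0.   -94.2] w 8.8 F [ 1.4 -1.7  5.2]
dp [247.4, 1.0, -53.6] rot [-0.1, 0.0, 78.6] rows>= 7.3
```

Emit:
{"api": "step_arm", "payload": {
  "targets": [
    {"dp": [0,0,0],"rot": [0,0,0],"fingers": 0},
    {"dp": [0,0,0],"rot": [0,0,0],"fingers": 0},
    {"dp": [0,0,0],"rot": [0,0,0],"fingers": 0},
    {"dp": [0,0,-40],"rot": [0,0,0],"fingers": 0},
    {"dp": [0,0,-53],"rot": [0,0,0],"fingers": 0},
    {"dp": [247,1,-53],"rot": [0,0,78.6],"fingers": 0},
    {"dp": [247,1,-53],"rot": [0,0,78.6],"fingers": 0},
    {"dp": [247,1,-53],"rot": [0,0,78.6],"fingers": 0},
    {"dp": [247,1,-53],"rot": [0,0,78.6],"fingers": 0},
    {"dp": [247,1,-53],"rot": [0,0,78.6],"fingers": 0},
    {"dp": [247,1,-53],"rot": [0,0,78.6],"fingers": 0},
    {"dp": [247,1,-53],"rot": [0,0,78.6],"fingers": 0},
    {"dp": [247,1,-53],"rot": [0,0,78.6],"fingers": 0},
    {"dp": [247,1,-53],"rot": [0,0,78.6],"fingers": 0},
    {"dp": [247,1,-25],"rot": [0,0,78.6],"fingers": 0},
    {"dp": [247,1,-25],"rot": [0,0,78.6],"fingers": 0},
    {"dp": [247,1,-25],"rot": [0,0,78.6],"fingers": 0},
    {"dp": [247,1,-25],"rot": [0,0,78.6],"fingers": 0}
  ]
}}

```text
time: 56.08
eef_pos: [497.6, -100.0, 131.1]
ee_rot: [-3.141, -0.001, -3.015]
ft_force: [-0.1, -0.5, 1.3]
gripper_width: 42.8
grasp_force: 0.0
```

```bash
python3 -c "
from plan import *
plan((498,-100.5,106,187.2))"
```

```text
t 56.1 tcp [ 497.6 -100.   131.1] [-180.    -0.  -172.8] w 42.8 F [-0.1 -0.5  1.3]
dp [-0.3, -0.5, 25.1] rot [-0.0, -0.0, 0.0] rows>= 0.4
```

Emit:
{"api": "step_arm", "payload": {
  "targets": [
    {"dp": [-1,-0.3,25],"rot": [0,0,0],"fingers": 0},
    {"dp": [-1,-0.3,25],"rot": [0,0,0],"fingers": 0},
    {"dp": [-1,-0.3,25],"rot": [0,0,0],"fingers": 1},
    {"dp": [-1,-0.3,25],"rot": [0,0,0],"fingers": 1},
    {"dp": [-1,-0.3,25],"rot": [0,0,0],"fingers": 1},
    {"dp": [-1,-0.3,25],"rot": [0,0,0],"fingers": 1},
    {"dp": [-1,-0.3,25],"rot": [0,0,0],"fingers": 1},
    {"dp": [-1,-0.3,25],"rot": [0,0,-10],"fingers": 1},
    {"dp": [-1,-0.3,25],"rot": [0,0,-20],"fingers": 1},
    {"dp": [-1,-0.3,25],"rot": [0,0,-30],"fingers": 1},
    {"dp": [-1,-0.3,25],"rot": [0,0,-40],"fingers": 1},
    {"dp": [-1,-0.3,25],"rot": [0,0,-50],"fingers": 1},
    {"dp": [-1,-0.3,25],"rot": [0,0,-60],"fingers": 1},
    {"dp": [-1,-0.3,25],"rot": [0,0,-70],"fingers": 1},
    {"dp": [-1,-0.3,25],"rot": [0,0,-78],"fingers": 1},
    {"dp": [-1,-0.3,25],"rot": [0,0,-78],"fingers": 1}
  ]
}}

```text
time: 58.08
eef_pos: [498.6, -103.7, 106.5]
ee_rot: [3.142, -0.008, -1.655]
ft_force: [-0.4, -11.0, 0.8]
gripper_width: 9.0
grasp_force: 35.0
```

Emit:
{"api": "step_arm", "payload": {
  "targets": [
    {"dp": [0,0,0],"rot": [0,0,0],"fingers": 0},
    {"dp": [0,0,0],"rot": [0,0,0],"fingers": 0},
    {"dp": [0,0,0],"rot": [0,0,0],"fingers": 0},
    {"dp": [0,0,-40],"rot": [0,0,0],"fingers": 0},
    {"dp": [0,0,-90],"rot": [0,0,0],"fingers": 0},
    {"dp": [150,0,-90],"rot": [0,0,0],"fingers": 0},
    {"dp": [150,0,-90],"rot": [0,0,0],"fingers": 0},
    {"dp": [150,0,-90],"rot": [0,0,0],"fingers": 0},
    {"dp": [150,0,-90],"rot": [0,0,0],"fingers": 0},
    {"dp": [150,0,-90],"rot": [0,0,0],"fingers": 0}
  ]
}}

```text
time: 59.32
eef_pos: [485.5, -248.8, 195.1]
ee_rot: [3.139, 0.0, -1.654]
ft_force: [0.3, 0.6, 0.3]
gripper_width: 42.9
grasp_force: 0.0
```

```bash
python3 shot.py 12 >/dev/null; python3 -c "
from plan import *
from vis import *
plan()
f=load('top',12);g=load('scene',12)
for c in blobs(f,'red',15):
    q=rect(f,c,105); print(np.round(q[0],1),np.round(q[1]),round(q[2],1))
for c in blobs(f,'wood',300): print(rect(f,c,94))
cv2.imwrite('pics/c12.png',np.hstack([cv2.resize(f['pixels'][155:255,165:305,::-1],None,fx=3,fy=3,interpolation=2),cv2.resize(g['pixels'][155:255,205:310,::-1],None,fx=3,fy=3,interpolation=2)]))
"
```

```text
t 59.4 tcp [ 485.7 -248.4  195.2] [179.9   0.  -94.7] w 42.6 F [-0.4 -0.   0. ]
[499.  -90.5] [56. 14.] 85.0
[515.5 135.8] [55. 14.] 85.4
[755.6 292. ] [23. 21.] 44.7
((507.4135437011719, 23.152244567871094), (213.5688018798828, 138.2025604248047), 85.78829956054688)
```

View pics/c12.png

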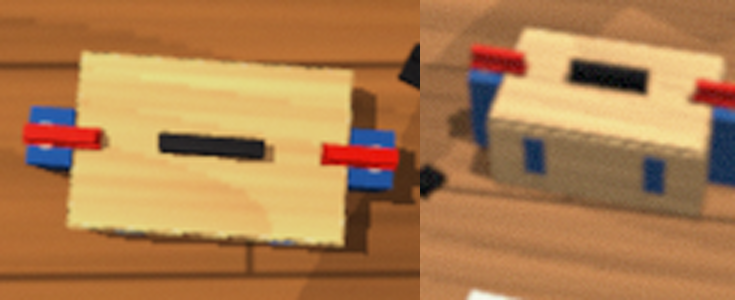

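Both buttons point fully inward over the seated lid (bars at 85.0° and 85.4°, about 1.56 rad). The arm is clear, so I'm handing in.

```bash
python3 -c "
from rig import r
print(r.close_job())"
```

```text
the job is handed in; nothing more can be done
None
```

The three mounts and all four orange brackets are packed in the case, the lid is seated on the rim, and both turnbuttons are turned in to about 1.56 rad; I handed the job in at about 59 s, and no verdict came back.

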